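Clear the photo plate and present the bangle to the inspection camera

ROBOT

A 6-joint arm with a two-finger parallel gripper is mounted at the origin on the work surface. World frame = base frame: x ahead of the robot, y to its left, z up, the work surface at z = 0. Lengths are in m, angles in rad, forces in N, time in s.
With the tool pointing down it reaches from about 0.225 to 0.875 m from the base axis. Payload 3.4 kg.
Tool frame: the origin (TCP) lies at the very end of the fingers, on their centre line; the grasp point (between the pads) lies 19 mm behind it (grasp_offset is the distance from the TCP to the grasp point, in m); y points along the fingers, z is the direction in which the jaws open and shut, and the axes are right-handed (so a half turn about y gives the same grasp; the last joint's range is limited). The gripper opens to 85 mm and grips with 20 to 120 N. Pads are 22 mm wide; open, the fingers measure 114 mm over their backs; the gripper's body (76 mm by 85 mm) begins 54 mm behind the grasp point. The pads swing forward as they close: fully open they stand 13 mm farther back than shut.
Start: joints at [-1.253, 0.276, 1.505, -0, 1.361, -0.121], TCP at [0.244, -0.521, 0.202] pointing down, gripper open.
Joint ranges: [-2.89, 2.89], [-0.75, 2.08], [0.22, 2.7], [-1.18, 4.32], [0.11, 2.71], [-2.7, 2.7]. Speed limits (rad/s): [2.57, 2.57, 3.14, 3.14, 3.14, 3.14].

INTERFACE

Orientations are given as a unit quaternion [w, x, y, z].
In Python, from rig import get_state, get_image, sign_off, grasp_offset gives the robot as it stands.
- The arm moves only by the shell command python3 -m jog 'ROWS' [FORCE]. ROWS is JSON, one flat list of numbers, 7 for each row, row after row: the closure in counts, from 0 (fully open) to 255 (shut), then the shift along the tool's x, y, z in cm, then the turn, a rotation vector about the tool's x, y, z in units of 8 degrees (1.0 is 8 degrees). In form: [jaw, tx, ty, tz, rx, ry, rz, jaw, tx, ty, tz, rx, ry, rz, ...]. A call has 1 to 12 rows; each row is the pose to reach, as a shift and turn from the pose commanded when the call began, along the tool's axes at that moment; what a row does not reach only later rows make up. A row lasts 1/8 s, in which the tool goes at most 62.5 mm and 10.7 degrees, less where a joint would pass 70% of its speed; a pose out of reach is approached as far as the arm can. A call with a gripper value outside its range is refused whole. The fingers move at their own pace and stop on an object; FORCE is the grip in N (left out, the last holds). Time passes only in rows, so rows that repeat a pose let the fingers close. It gives the time, the measured TCP pose, the force and the opening at its end, in the units of the state.
- get_state(): the state, without advancing time (a new reading comes with each control period).
- get_image(name): name is "scene" or "top"; returns a dict with "color" (384x512x3 uint8, blue, green, red), "mtx" (3x3 intrinsics, pixels), "R" (3x3) and "t" (3): a world point X has camera coordinates R X + t. Camera axes: x right, y down, z forward; pixel columns grow to the right and rows downward; lengths in m; the calibration is good to about 2 mm. A picture is of the moment at which its call begins. There is no depth.
- sign_off(): hands the job in, once; it reports no verdict.
The state is a dict: "clock": time; "qpos": joint angles; "qd": joint speeds; "effort": joint torques, N m; "position": TCP position; "ee_rot": TCP orientation; "contact_force": force on the tool from outside, world axes, zero at the start; "moment": the same for the moment, N m; "width": finger opening in m.
Only numpy, scipy, OpenCV 4.12 (cv2) and the standard library are available. Lean on these libraries where they do the work, as an engineer would, in place of code of your own. Each camera call takes 0.05 s, during which the arm holds its last target.

TASK

Using the dark wooden scraper, and without touching the metal offcuts with the gripper, push all four offcuts off the camera's steel plate into its catch tray, then stand the scraper upright back on the bench. Then take the largest bangle out of the rack and finish while still holding it in the air in front of the lens: above the cross on the plate (12 cm from the lens), its centre level with and in line with the middle of the lens, and the camera looking straight through the ring. Leave the other two bangles in the rack, and the small finger ring lying on the bench, where they are.

Things in the scene. Friction and masses are not known exactly. Their poses are not given: they have to be found in the camera images.
- station: fixed photo station. Origin: on the bench under the centre of its steel plate (110 mm along x, 150 mm along y, top 24 mm above the bench, small cross engraved at its centre). The catch tray adjoins the plate on the -y side. On the +x side stands a black inspection camera, from x = 120 to 235 mm, top 178 mm above the bench, looking level along -x across the plate
- lens (a point): centre of the front glass of the camera lens, 150 mm above the bench; axes as the station, the camera looks along -x
- focus (a point): point in the air on the lens axis, 120 mm in front of the lens, straight above the engraved cross and 150 mm above the bench (126 mm above the plate); axes as the station: the centre of the bangle belongs here
- tray (a point): middle of the floor of the shallow aluminium catch tray, 110 mm to the -y side of the plate centre; axes as the station. Inside it spans 120 mm (x) by 65 mm (y), from the plate edge outwards; floor 3 mm, side walls 20 mm, far wall 32 mm above the bench
- scraper: dark wooden scraper, an upside-down T: foot 120 mm long (x), 20 mm thick (y), 30 mm high, with an upright grip 40 mm long (x), 20 mm thick (y) rising from the middle of the foot to 80 mm above the underside. Origin: centre of the underside; z up. 0.10 to 0.21 kg. It stands on the bench between the plate and the rack
- rack: fixed wooden bangle rack, 90 mm (x) by 220 mm (y, along the rack). Origin: centre of the underside. Three slots along y (at -70, 0, 70 mm); in each a bangle stands on edge between two thin dividers, tops 42 mm above the bench, faces 8 mm either side of the bangle mid-plane
- bangle_large: the one to present, largest of the three: plain polished silver bangle, 78 mm outside diameter, wall 4 mm thick radially, 14 mm wide along its axis. Origin: centre of the ring; y is the ring axis. At the start it stands on edge in one of the rack slots, axis along the rack, centre 55.5 mm above the bench, about 0.05 to 0.1 kg
- bangle_medium: plain polished silver bangle, 64 mm outside diameter, wall 4 mm thick radially, 14 mm wide along its axis. Origin: centre of the ring; y is the ring axis. At the start it stands on edge in one of the rack slots, axis along the rack, centre 47.0 mm above the bench. Bystander
- bangle_small: plain polished silver bangle, 58 mm outside diameter, wall 4 mm thick radially, 14 mm wide along its axis. Origin: centre of the ring; y is the ring axis. At the start it stands on edge in one of the rack slots, axis along the rack, centre 43.0 mm above the bench. Bystander
- chip_strip: loose brass offcut, straight strip 24 x 8 x 6 mm, 12 g, lying on the plate. Origin: centre of its underside
- chip_disc: loose brass offcut, disc 16 mm across, 6 mm thick, 12 g, lying on the plate. Origin: centre of its underside
- chip_square: loose brass offcut, block 14 x 12 x 6 mm, 12 g, lying on the plate. Origin: centre of its underside
- chip_angle: loose brass offcut, L-shaped piece about 18 x 16 x 6 mm, 12 g, lying on the plate. Origin: centre of its underside
- ring_blank: plain finger ring, 26 mm across, 8 mm high, lying flat on the bench between scraper and jar. Origin: centre of its underside. Bystander
Mind the look-alikes: they are no part of the job. Of the things shaped like the scraper, the wooden one is meant.

How it is judged:
By the outcome, as a careful person would: the job done as asked, in the order asked, and still so for the second after the job is handed in, while the arm keeps its last pose, push and grip.
It also fails if it takes over 67 s, if anything falls off the work surface, if the arm or the gripper's body presses on something with over 40 N, if the wrist force passes 120 N, or if a joint passes its speed limit or range.

## Working session

There is one attempt and no reset: what is moved stays moved. The work goes in short steps, Python scripts to look and compute and a shell command to move; the robot and the scene stay as the last step left them, time stands still between calls to the robot, and variables do not carry over. Pictures are saved under pics/ and viewed, and the job is handed in when it is done.

```bash
ls; mkdir -p pics; python3 - <<'E'
from rig import *
import cv2,numpy as np
s=get_state(); print({k:np.round(v,3) if not isinstance(v,str) else v for k,v in s.items()}); print(grasp_offset)
for n in ("scene","top"):
    d=get_image(n); cv2.imwrite(f"pics/{n}0.png",d["color"]); np.savez(f"{n}0.npz",**d)
    print(n,np.round(d["mtx"],1).tolist(),np.round(d["R"],3).tolist(),np.round(d["t"],3), np.round(-d["R"].T@d["t"],3))
E
```

```text
pics
{'clock': np.float64(0.0), 'qpos': array([-1.253,  0.277,  1.506, -0.   ,  1.361, -0.121]), 'qd': array([ 0.001,  0.001,  0.001, -0.001, -0.002,  0.001]), 'effort': array([ 1.0000e-03, -4.1677e+01, -2.4581e+01, -0.0000e+00,  1.1000e-02,
        0.0000e+00]), 'position': array([ 0.244, -0.52 ,  0.201]), 'ee_rot': array([ 0.154, -0.154,  0.691, -0.69 ]), 'contact_force': array([0.046, 0.304, 0.269]), 'moment': array([ 0.042, -0.01 , -0.009]), 'width': np.float64(0.086)}
0.0187
scene [[381.3, 0.0, 255.8], [0.0, 381.3, 190.1], [0.0, 0.0, 1.0]] [[-0.583, 0.812, 0.021], [0.546, 0.411, -0.73], [-0.601, -0.414, -0.683]] [ 0.291 -0.247  1.394] [1.142 0.443 0.766]
top [[369.1, 0.0, 253.5], [0.0, 369.1, 189.3], [0.0, 0.0, 1.0]] [[0.023, -0.999, 0.023], [-0.984, -0.027, -0.176], [0.177, -0.018, -0.984]] [0.017 0.549 1.01 ] [0.361 0.05  1.091]
```

```bash
python3 - <<'E'
import cv2
for n in ("scene","top"):
    im=cv2.imread(f"pics/{n}0.png"); cv2.imwrite(f"pics/{n}0b.png",cv2.resize(im,(800,600),interpolation=cv2.INTER_CUBIC))
E
```

```text
(no output)
```

View pics/scene0b.png

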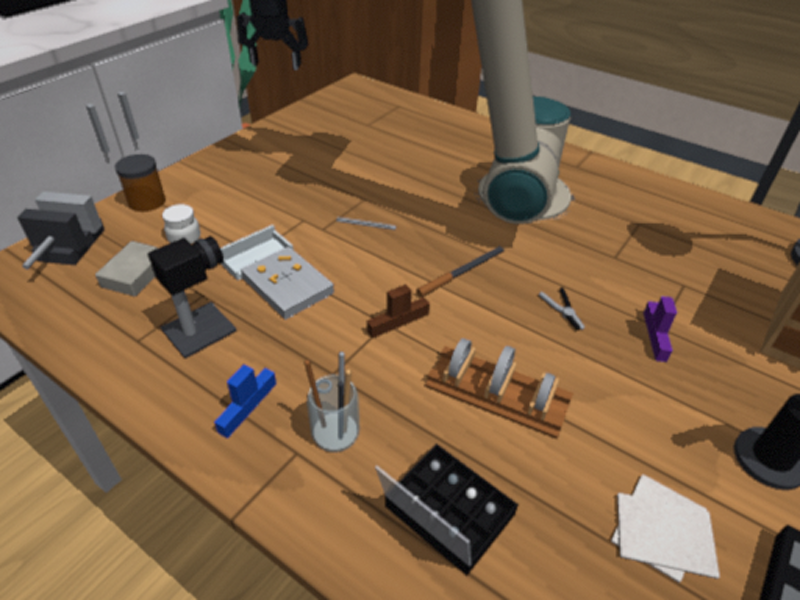

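View pics/top0b.png

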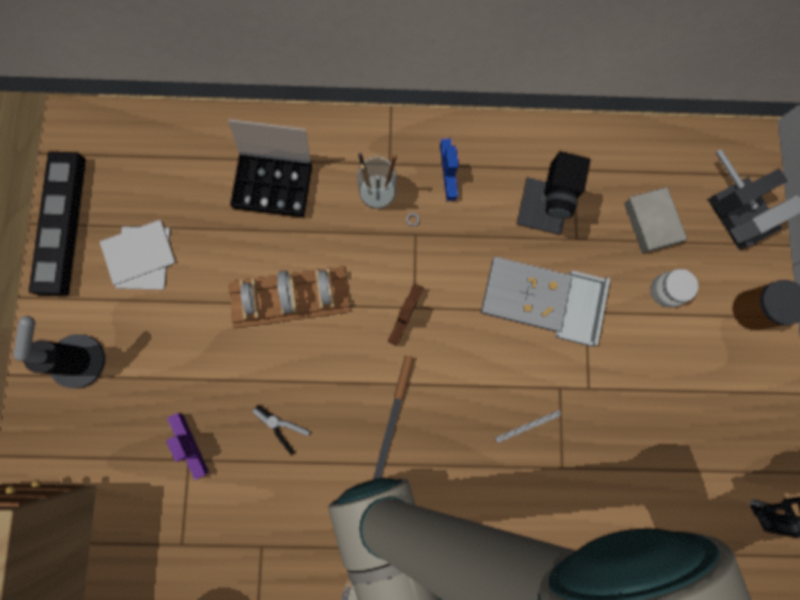

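The pictures, in view pixels (raw × 1.5625):
- **T-shapes:** brown wooden at scene (398,312) / top (406,313), blue at scene (245,395) / top (450,168), purple at scene (660,325) / top (187,445). The wood-handled file at top (400,380) could also be mistaken for it. I choose the brown wooden one.
- **Bangles:** three in the rack at top (249,299), (286,292), (324,288). The largest still has to be measured.
- **Finger ring:** top (413,219).
- **Plate and tray:** plate at top (527,293), tray at top (583,308).

Next I take close crops.

```bash
cat > h.py <<'E'
import numpy as np,cv2
def load(n): return dict(np.load(n))
def ray(d,uv):
    uv=np.atleast_2d(np.asarray(uv,float)); p=np.c_[uv,np.ones(len(uv))]@np.linalg.inv(d["mtx"]).T
    return -d["R"].T@d["t"], p@d["R"]
def onz(d,uv,z):
    c,v=ray(d,uv); return c+v*((z-c[2])/v[:,2])[:,None]
def proj(d,X):
    X=np.atleast_2d(X); p=(X@d["R"].T+d["t"])@d["mtx"].T; return p[:,:2]/p[:,2:]
def tri(d1,u1,d2,u2):
    c1,v1=ray(d1,u1);c2,v2=ray(d2,u2);out=[]
    for a,b in zip(v1,v2):
        k=np.linalg.lstsq(np.c_[a,-b],c2-c1,rcond=None)[0]; p,q=c1+a*k[0],c2+b*k[1]; out.append(np.r_[(p+q)/2,np.linalg.norm(p-q)])
    return np.array(out)
def crop(im,x0,y0,x1,y1,f,name):
    c=cv2.resize(im[y0:y1,x0:x1],None,fx=f,fy=f,interpolation=cv2.INTER_CUBIC)
    for x in range((x0+9)//10*10,x1,10): cv2.putText(c,str(x),(int((x-x0+.5)*f)-8,8),0,.3,(0,0,255),1); cv2.line(c,(int((x-x0+.5)*f),10),(int((x-x0+.5)*f),14),(0,0,255),1)
    for y in range((y0+9)//10*10,y1,10): cv2.putText(c,str(y),(0,int((y-y0+.5)*f)+3),0,.3,(0,0,255),1)
    cv2.imwrite(name,c)
E
python3 - <<'E'
from h import *
t=load("top0.npz")["color"]; s=load("scene0.npz")["color"]
crop(t,140,160,290,230,5.3,"pics/c1.png")
crop(t,300,90,400,230,4.2,"pics/c2.png")
crop(s,95,135,225,215,6,"pics/c3.png")
crop(s,225,175,375,285,5.2,"pics/c4.png")
E
```

```text
(no output)
```

View pics/c1.png

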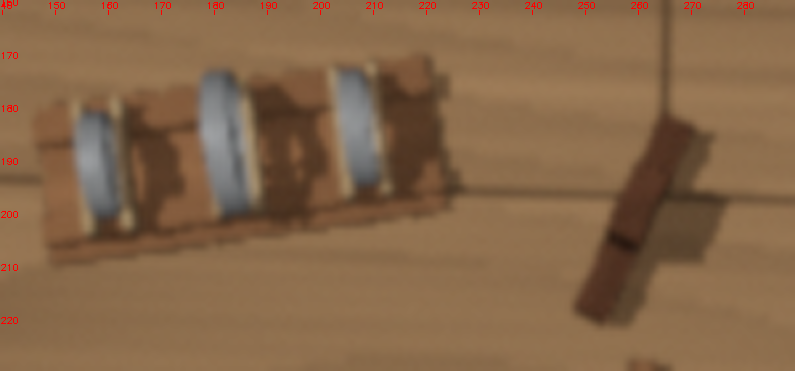

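View pics/c2.png

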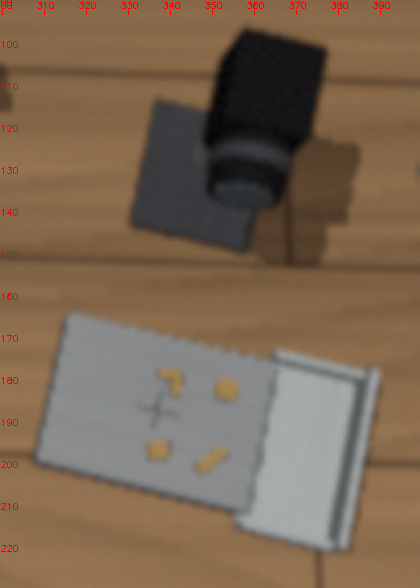

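View pics/c3.png

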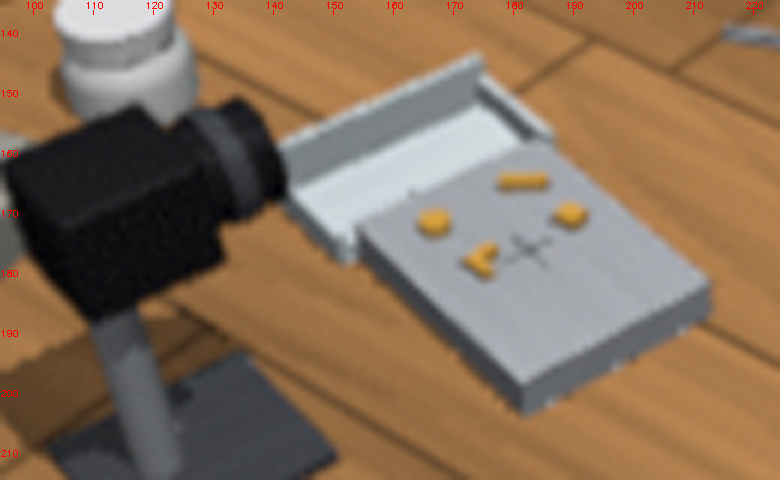

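View pics/c4.png

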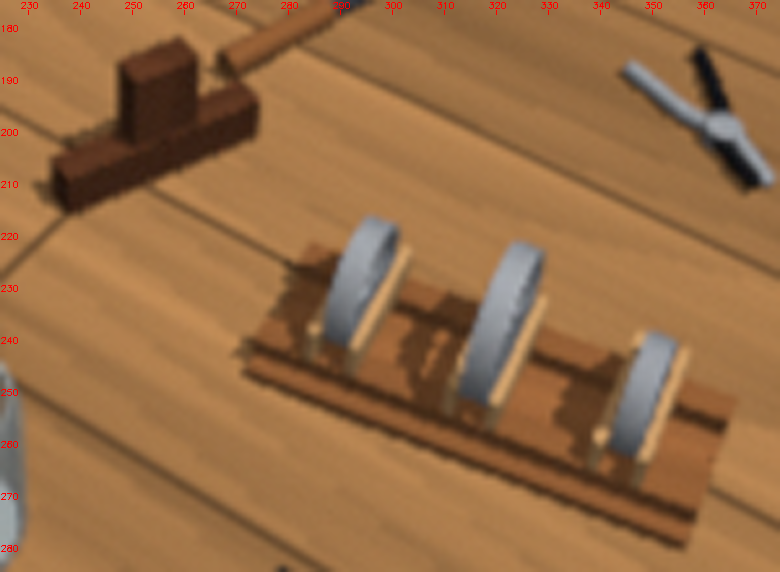

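Crops: the brown T in the middle is the wooden scraper. The middle-slot bangle is the tallest of the three (scene rows 221–251), so it is the large one by eye. The plate shows four brass chips and the cross at top (337,187) / scene (183,176). Next I measure.

```bash
python3 - <<'E'
from h import *
np.set_printoptions(precision=4,suppress=True)
T=load("top0.npz");S=load("scene0.npz")
# plate corners: A near(-?)...
top=[[315.7,163.8],[308.1,199.7],[365.2,175.2],[358.5,211.6],[336.9,186.6]]
sc =[[181.2,198.7],[212.8,181.7],[154,172.5],[184.5,158.3],[182.8,176.2]]
print("tri",tri(T,top,S,sc))
print("topz",onz(T,top,.024)); print("scz",onz(S,sc,.024))
# chips
for n,d in (("top",T),("scene",S)):
    hsv=cv2.cvtColor(d["color"],cv2.COLOR_BGR2HSV)
    m=((hsv[...,0]>12)&(hsv[...,0]<26)&(hsv[...,1]>125)&(hsv[...,2]>140)).astype(np.uint8)
    if n=="top": m[:, :312]=0;m[:,366:]=0;m[:168]=0;m[208:]=0
    else: m[:,:160]=0;m[:,196:]=0;m[:160]=0;m[185:]=0
    k,l,st,c=cv2.connectedComponentsWithStats(m)
    for i in range(1,k): print(n,st[i],c[i],onz(d,c[i],.027)[0])
# scraper masks
for n,d,b in (("top",T,(240,175,285,225)),("scene",S,(230,180,280,218))):
    c=d["color"].astype(int); x0,y0,x1,y1=b
    hsv=cv2.cvtColor(d["color"],cv2.COLOR_BGR2HSV)[y0:y1,x0:x1]
    print(n,hsv[::5,::5,:].reshape(-1,3)[:0])
    m=((c[...,2]<105)&(c[...,2]-c[...,0]>25)&(c[...,1]<c[...,2]*0.62))[y0:y1,x0:x1].astype(np.uint8)
    cv2.imwrite(f"pics/m_{n}.png",cv2.resize(m*255,None,fx=8,fy=8,interpolation=0))
    cs,_=cv2.findContours(m,0,1); cc=max(cs,key=cv2.contourArea); print(cv2.minAreaRect(cc), (x0,y0))
E
```

```text
tri [[ 0.6373 -0.1556  0.0179  0.0019]
 [ 0.5282 -0.1331  0.0155  0.0026]
 [ 0.6049 -0.302   0.0174  0.0036]
 [ 0.4957 -0.2808  0.0125  0.0023]
 [ 0.568  -0.2166  0.0212  0.0004]]
topz [[ 0.6352 -0.1536  0.024 ]
 [ 0.5262 -0.1305  0.024 ]
 [ 0.6045 -0.3014  0.024 ]
 [ 0.4949 -0.2783  0.024 ]
 [ 0.5676 -0.2161  0.024 ]]
scz [[ 0.6417 -0.1516  0.024 ]
 [ 0.5355 -0.1278  0.024 ]
 [ 0.6092 -0.2934  0.024 ]
 [ 0.5053 -0.2685  0.024 ]
 [ 0.5701 -0.2139  0.024 ]]
top [341 179   1   1   1] [341. 179.] [ 0.5903 -0.2279  0.027 ]
top [352 181   4   3   7] [353.4286 182.1429] [ 0.5818 -0.2647  0.027 ]
top [336 196   3   2   5] [337.2 196.6] [ 0.5372 -0.2157  0.027 ]
scene [190 160   6   5  20] [193.25 161.5 ] [ 0.5032 -0.2335  0.027 ]
scene [179 164   7   2  14] [182.  164.5] [ 0.5345 -0.2507  0.027 ]
scene [188 169   5   3  11] [189.7273 170.1818] [ 0.5401 -0.2138  0.027 ]
scene [165 170   5   4  15] [167.0667 171.6   ] [ 0.5853 -0.2628  0.027 ]
scene [173 176   5   5  15] [175.1333 177.8667] [ 0.5912 -0.2239  0.027 ]
top []
((17.84482765197754, 29.13793182373047), (4.642383575439453, 18.56953239440918), 21.801406860351562) (240, 175)
scene []
((22.563526153564453, 17.025882720947266), (22.313276290893555, 40.79449462890625), 67.16634368896484) (230, 180)
```

```bash
python3 - <<'E'
from h import *
np.set_printoptions(precision=4,suppress=True)
T=load("top0.npz");S=load("scene0.npz")
t1=lambda p:np.array(p)/5.3+[139.5,159.5]
s4=lambda p:np.array(p)/5.2+[224.5,174.5]
# scraper: foot ends on the top view (top face z .03)
f=onz(T,t1([[665,115],[695,130],[603,325],[574,310]]),.03);print("foot",f,f.mean(0)[:2], [np.linalg.norm(f[i]-f[i-1]) for i in range(4)])
a=(f[0]+f[1]-f[2]-f[3]);print("yaw",np.degrees(np.arctan2(a[1],a[0])))
g=onz(S,s4([[120,65],[180,38],[197,55],[135,88]]),.08);print("grip top",g,g.mean(0)[:2],[np.linalg.norm(g[i]-g[i-1]) for i in range(4)])
a=(g[1]+g[2]-g[0]-g[3]);print("yaw",np.degrees(np.arctan2(a[1],a[0])))
ff=onz(S,s4([[52,155],[62,178],[258,105],[242,82]]),.03);print("foot scene",ff.mean(0),[np.linalg.norm(ff[i]-ff[i-1]) for i in range(4)])
a=(ff[3]+ff[2]-ff[0]-ff[1]);print("yaw",np.degrees(np.arctan2(a[1],a[0])))
# station
c=np.array([.568,-.2155]);
for yaw in (-11.5,-12,-12.5):
    y=np.radians(yaw);R=np.array([[np.cos(y),-np.sin(y)],[np.sin(y),np.cos(y)]])
    L=np.r_[c+R@[.12,0],.15]; print(yaw,"lens",L,"top px",proj(T,L),"scene px",proj(S,L))
y=np.radians(-12);R=np.array([[np.cos(y),-np.sin(y)],[np.sin(y),np.cos(y)]])
for nm,p in dict(strip=[350.5,198.5],disc=[353.5,182],sq=[337.2,196.6],ang=[340.5,180]).items(): print(nm,R.T@(onz(T,p,.03)[0,:2]-c))
from rig import get_state
from scipy.spatial.transform import Rotation as Ro
q=get_state()["ee_rot"];print(Ro.from_quat(q[[1,2,3,0]]).as_matrix())
# bangles: tops in each view; rack corners
print("rack base top view z~.0", onz(T,t1([[33,115],[425,52],[450,207],[52,265]]),.012))
E
```

```text
foot [[ 0.5768 -0.0027  0.03  ]
 [ 0.5688 -0.0195  0.03  ]
 [ 0.4596  0.0289  0.03  ]
 [ 0.4674  0.0448  0.03  ]] [0.5181 0.0129] [np.float64(0.1192927061551534), np.float64(0.018561405293916637), np.float64(0.11939227736009181), np.float64(0.017727336393208067)]
yaw -23.698184767805554
grip top [[0.542  0.0024 0.08  ]
 [0.5067 0.0149 0.08  ]
 [0.5121 0.0294 0.08  ]
 [0.5512 0.0186 0.08  ]] [0.528  0.0163] [np.float64(0.018664951295611184), np.float64(0.03746547275523158), np.float64(0.015523008679942659), np.float64(0.04056031938323899)]
yaw 162.58544668135085
foot scene [0.5272 0.0152 0.03  ] [np.float64(0.1163399411885061), np.float64(0.017562101276713753), np.float64(0.11765436928412396), np.float64(0.019629610522042165)]
yaw 155.02846799939897
-11.5 lens [ 0.6856 -0.2394  0.15  ] top px [[356.3747 134.8997]] scene px [[138.6679 158.7746]]
-12 lens [ 0.6854 -0.2404  0.15  ] top px [[356.7575 134.9872]] scene px [[138.4583 158.5827]]
-12.5 lens [ 0.6852 -0.2415  0.15  ] top px [[357.1398 135.078 ]] scene px [[138.2521 158.3896]]
strip [-0.0271 -0.0451]
disc [ 0.0234 -0.0446]
sq [-0.0307 -0.006 ]
ang [ 0.0202 -0.006 ]
[[-0.9053 -0.0005  0.4249]
 [-0.4249  0.0015 -0.9052]
 [-0.0002 -1.     -0.0016]]
rack base top view z~.0 [[0.5707 0.3497 0.012 ]
 [0.613  0.1326 0.012 ]
 [0.5249 0.1153 0.012 ]
 [0.4867 0.3331 0.012 ]]
```

```bash
python3 - <<'E'
from h import *
T=load("top0.npz");S=load("scene0.npz")
crop(T["color"],240,175,285,227,11,"pics/d1.png")
crop(S["color"],228,175,280,220,11,"pics/d2.png")
E
```

```text
(no output)
```

View pics/d1.png

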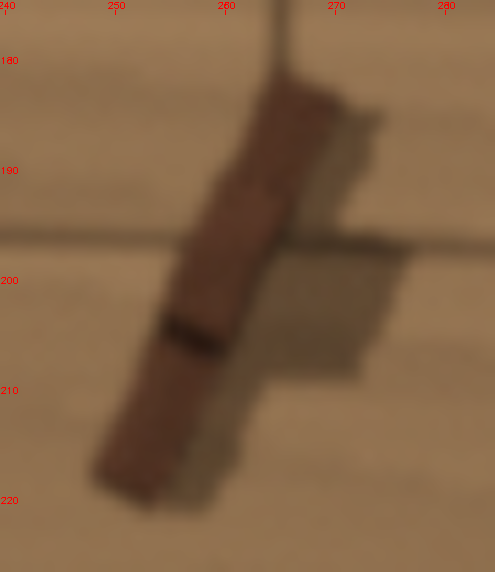

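View pics/d2.png

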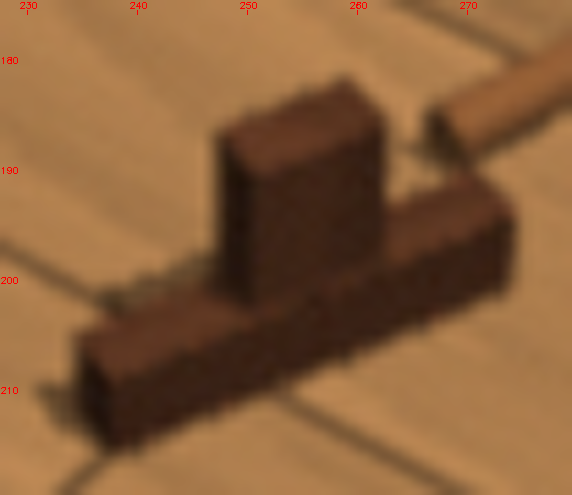

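```bash
python3 - <<'E'
from h import *
np.set_printoptions(precision=4,suppress=True)
T=load("top0.npz");S=load("scene0.npz")
t=lambda p:np.atleast_2d(p)/11+[239.5,174.5]
s=lambda p:np.atleast_2d(p)/11+[227.5,174.5]
# corner order: +x left?, scene-left end = +x end
def rep(n,f):
    a=f[0]+f[1]-f[2]-f[3]; print(n,f.mean(0)[:2],"len",np.linalg.norm(a)/2,"w",np.linalg.norm(f[0]-f[1]),np.linalg.norm(f[2]-f[3]),"yaw",np.degrees(np.arctan2(a[1],a[0])))
rep("top foot",onz(T,t([[283,72],[342,100],[153,503],[94,470]]),.03))
rep("sc foot",onz(S,s([[112,375],[75,335],[472,172],[515,212]]),.03))
rep("sc grip",onz(S,s([[250,170],[218,135],[345,78],[387,118]]),.08))
print("sc front bottom",onz(S,s([[112,450],[505,295]]),0), "front top",onz(S,s([[112,375],[515,212]]),.03))
print("top grip edge z.08",onz(T,t([[170,318],[228,345]]),.08),"sc same",onz(S,s([[345,78],[387,118]]),.08))
# same corners triangulated (foot top): 
print(tri(T,t([[283,72],[342,100],[153,503],[94,470]]),S,s([[112,375],[75,335],[472,172],[515,212]])))
# bench plank junction common: top (265,197)ish vs scene
E
```

```text
top foot [0.5196 0.0125] len 0.11827538860433452 w 0.017413246516925773 0.01769186900852979 yaw -23.821165733756374
sc foot [0.5264 0.0152] len 0.11679399201688849 w 0.016551900959042548 0.01806169347065849 yaw -23.176598591381673
sc grip [0.5268 0.0151] len 0.03783253639274374 w 0.01450739223145734 0.017536500034339472 yaw -21.859691756485947
sc front bottom [[ 0.5806 -0.0021  0.    ]
 [ 0.476   0.0458  0.    ]] front top [[0.5828 0.     0.03  ]
 [0.4756 0.0467 0.03  ]]
top grip edge z.08 [[0.5032 0.0264 0.08  ]
 [0.4968 0.0117 0.08  ]] sc same [[0.5064 0.0138 0.08  ]
 [0.5121 0.0304 0.08  ]]
[[ 0.5784 -0.0036  0.0241  0.0003]
 [ 0.5717 -0.02    0.0226  0.0004]
 [ 0.4628  0.0271  0.0229  0.0031]
 [ 0.4703  0.0439  0.0243  0.0006]]
```

Two-view positions differ by about 7 mm, with triangulated heights 6 mm low. The top view matches the given sizes best, so I start from it. I'll check both cameras against the known TCP once the arm hovers over the scraper. First, a planner that converts world targets into tool-axis units.

```bash
cat > plan.py <<'E'
import sys,numpy as np
from rig import get_state
from scipy.spatial.transform import Rotation as Ro
def plan(x,y,z,w):
    "w: wanted tool-z heading in deg, tool pointing straight down; prints shift cm and turn in 8deg units"
    s=get_state(); R=Ro.from_quat(s["ee_rot"][[1,2,3,0]]).as_matrix()
    a=np.radians(w); zt=np.array([np.cos(a),np.sin(a),0]); yt=np.array([0,0,-1.]); Rt=np.c_[np.cross(yt,zt),yt,zt]
    d=R.T@(np.array([x,y,z])-s["position"])*100
    r=np.degrees(Ro.from_matrix(R.T@Rt).as_rotvec())/8
    print("clock %.2f"%s["clock"],"shift",np.round(d,2),"turn",np.round(r,2),"| j1-w",round(np.degrees(s["qpos"][0])-w))
if __name__=="__main__": plan(*map(float,sys.argv[1:5]))
E
python3 plan.py .5196 .0125 .15 66.3
```

```text
clock 0.10 shift [-47.56   5.19 -36.5 ] turn [ 0.000e+00 -1.639e+01 -1.000e-02] | j1-w -138
```

```bash
python3 -m jog '[60,-4.7,0.5,-3.6,0,-1.3,0, 0,-9.5,1,-7.3,0,-2.6,0, 0,-14.2,1.5,-10.9,0,-3.9,0, 0,-19,2,-14.6,0,-5.2,0, 0,-23.8,2.6,-18.2,0,-6.5,0, 0,-28.5,3.1,-21.9,0,-7.8,0, 0,-33.3,3.6,-25.5,0,-9.1,0, 0,-38,4.2,-29.2,0,-10.4,0, 0,-42.8,4.7,-32.8,0,-11.7,0, 0,-47.5,5.2,-36.5,0,-13,0, 0,-47.5,5.2,-36.5,0,-14.3,0, 0,-47.5,5.2,-36.5,0,-15.4,0]'; python3 plan.py .5196 .0125 .15 66.3
```

```text
clock: 1.6
position: [0.519, 0.0129, 0.1493]
ee_rot: [-0.681, 0.681, -0.191, 0.19]
contact_force: [0.5, -0.0, 0.3]
width: 0.0858
clock 1.60 shift [ 0.07 -0.07 -0.01] turn [ 0.01 -0.94 -0.01] | j1-w -73
```

```bash
python3 -m jog '[0,0,0,0,0,-0.94,0, 0,0,0,0,0,-0.94,0]'; python3 - <<'E'
from h import *
from rig import *
from scipy.spatial.transform import Rotation as Ro
np.set_printoptions(precision=1,suppress=True)
s=get_state(); p=s["position"]; R=Ro.from_quat(s["ee_rot"][[1,2,3,0]]).as_matrix(); print(p.round(4),s["width"])
for n,b in (("top",(235,150,300,225)),("scene",(220,140,290,220))):
    d=get_image(n); np.savez(f"{n}1.npz",**d); crop(d["color"],*b,8 if n=="top" else 7.5,f"pics/{n}1.png")
    # open fingers: tips 13 mm back, +-43 mm
    print(n,"tips",proj(d,[p+R@[0,-.013,.043],p+R@[0,-.013,-.043],p+R@[0,-.013,.057],p+R@[0,-.013,-.057]]))
E
```

```text
clock: 1.85
position: [0.5189, 0.0118, 0.1496]
ee_rot: [-0.691, 0.691, -0.149, 0.148]
contact_force: [0.2, 0.5, 0.7]
width: 0.0857
[0.5 0.  0.1] 0.08570401336708362
top tips [[246.5 185.8]
 [276.9 200.2]
 [241.5 183.4]
 [281.9 202.6]]
scene tips [[265.  169.2]
 [247.9 150.5]
 [267.9 172.4]
 [245.3 147.7]]
```

View pics/top1.png

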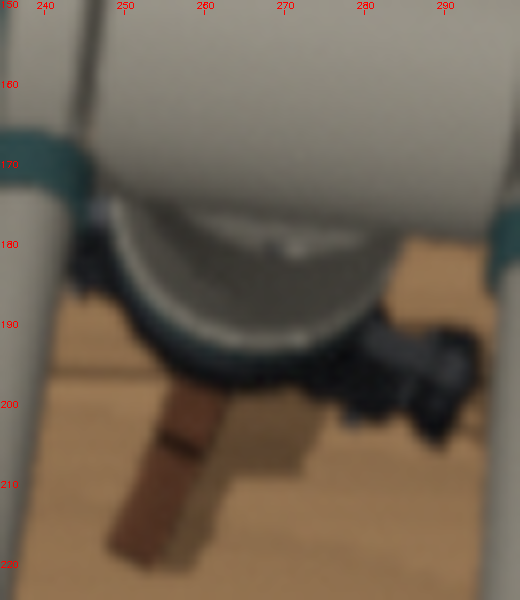

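View pics/scene1.png

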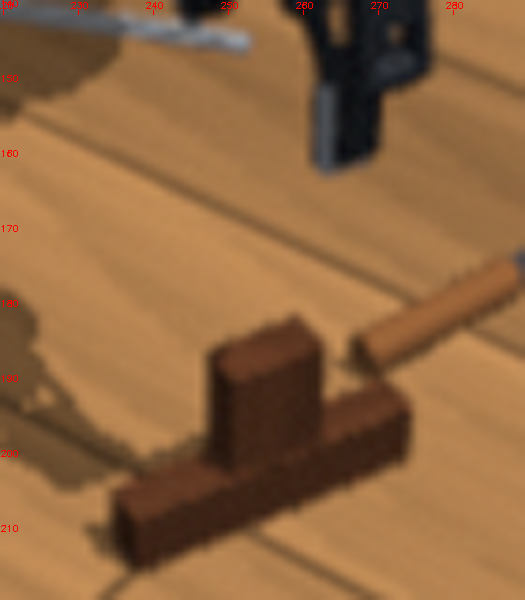

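```bash
python3 - <<'E'
from h import *
d=load("scene1.npz"); crop(d["color"],200,70,300,170,6,"pics/s1w.png")
E
```

```text
(no output)
```

View pics/s1w.png

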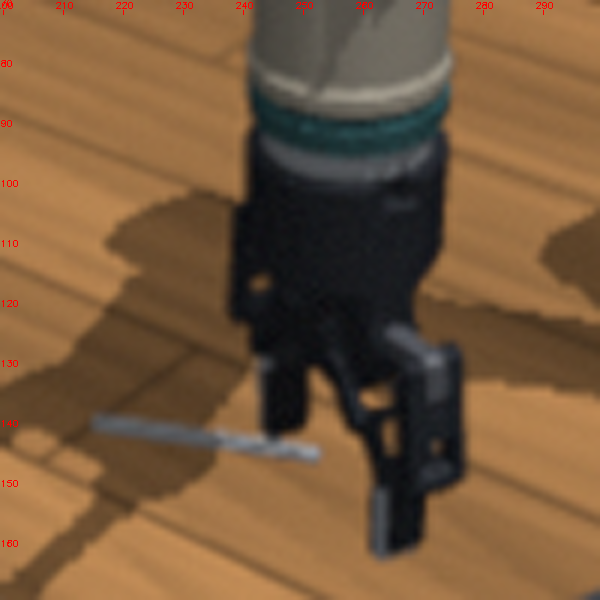

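```bash
python3 - <<'E'
from h import *
np.set_printoptions(precision=4,suppress=True)
T=load("top1.npz");S=load("scene1.npz");S0=load("scene0.npz")
print(np.abs(S["R"]-S0["R"]).max(),np.abs(S["t"]-S0["t"]).max())
print("tips tri",tri(T,[[278,201],[246,186]],S,[[247,140.5],[265,160.5]]))
print("origin scene",proj(S,[[0,0,0],[0.08,0,0],[-.08,0,0],[0,.08,0],[0,-.08,0]]))
print("start TCP in scene",proj(S0,[[.244,-.521,.202],[.244,-.521,.215]]))
crop(S0["color"],130,0,220,60,8,"pics/s0g.png")
crop(S0["color"],290,50,390,160,5.5,"pics/s0b.png")
E
```

```text
0.0 0.0
tips tri [[ 0.4968 -0.0303  0.1899  0.0058]
 [ 0.5326  0.0501  0.1865  0.0047]]
origin scene [[335.3605 122.6035]
 [324.9767 132.5676]
 [345.0514 113.3042]
 [355.5035 130.1793]
 [316.1537 115.3798]]
start TCP in scene [[177.9946  53.3321]
 [177.5486  49.6592]]
```

View pics/s0b.png

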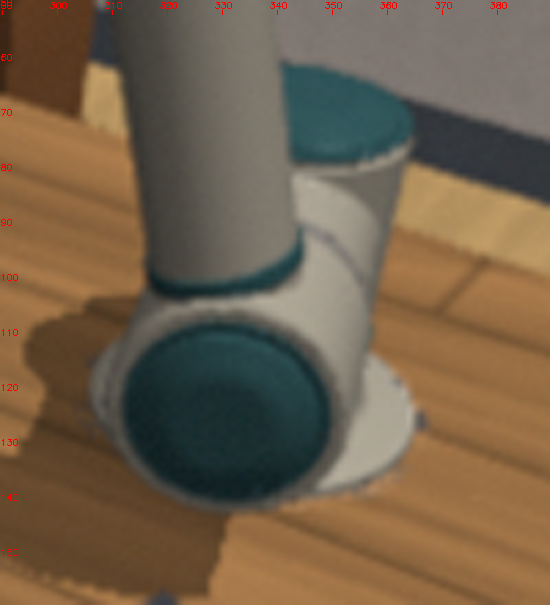

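View pics/s0g.png

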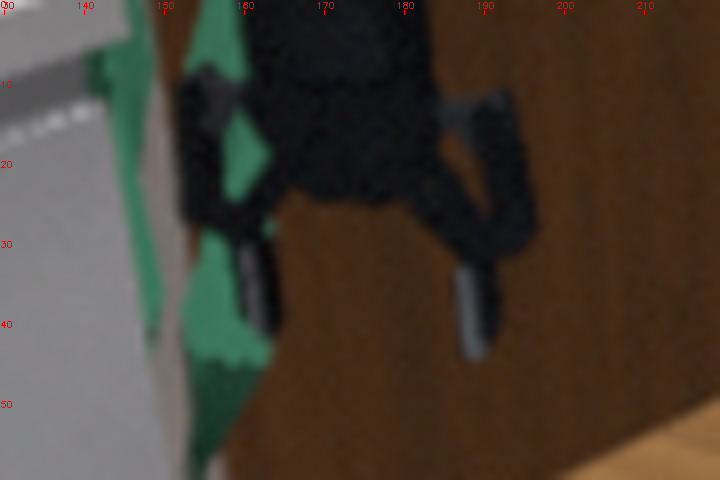

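The view shows the open fingertips at scene (265,161) and (246,141), about 8 rows (roughly 25 mm) higher than the TCP reading implies. The top view agrees laterally. I lower partway and check tip height against the scraper before trusting z.

```bash
python3 plan.py .521 .013 .06 66.3; python3 -m jog '[0,0.2,3.0,0.1,0,0,0, 0,0.2,6,0.1,0,0,0, 0,0.2,9,0.1,0,0,0, 0,0.2,9,0.1,0,0,0]'; python3 - <<'E'
from h import *
from rig import *
d=get_image("scene"); np.savez("scene2.npz",**d); crop(d["color"],215,130,290,225,6.3,"pics/scene2.png")
s=get_state();print(s["position"],s["contact_force"])
E
```

```text
clock 1.95 shift [0.13 8.98 0.21] turn [ 0.   -0.07 -0.  ] | j1-w -73
clock: 2.45
position: [0.5193, 0.0119, 0.0581]
ee_rot: [-0.691, 0.692, -0.15, 0.146]
contact_force: [-0.2, 0.7, 1.3]
width: 0.0853
[0.5208613  0.01170137 0.0595435 ] [ 0.27705504  0.76154567 -0.19534479]
```

View pics/scene2.png

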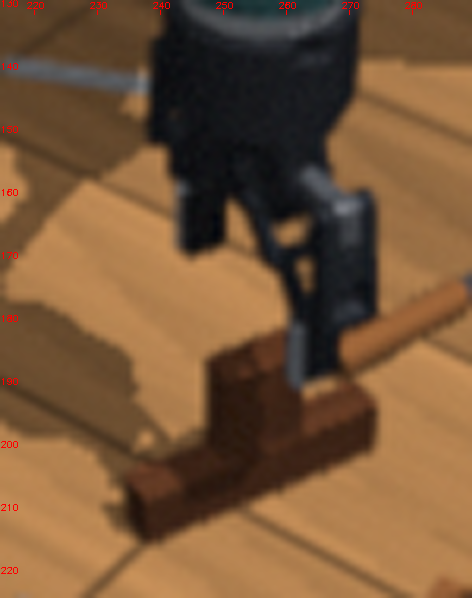

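```bash
python3 -m jog '[0,0,1.2,0,0,0,0, 0,0,2.2,0,0,0,0, 0,0,2.2,0,0,0,0]'; python3 - <<'E'
from h import *
from rig import *
d=get_image("scene"); np.savez("scene3.npz",**d); crop(d["color"],215,140,290,225,7,"pics/scene3.png")
d=get_image("top"); np.savez("top3.npz",**d); crop(d["color"],225,150,300,230,7,"pics/top3.png")
s=get_state();print(s["position"],s["contact_force"])
E
```

```text
clock: 2.88
position: [0.5209, 0.0118, 0.0374]
ee_rot: [-0.691, 0.692, -0.148, 0.147]
contact_force: [0.2, -0.1, 0.2]
width: 0.0856
[0.52156139 0.0117414  0.03806087] [0.43938427 0.344942   0.18852948]
```

View pics/scene3.png

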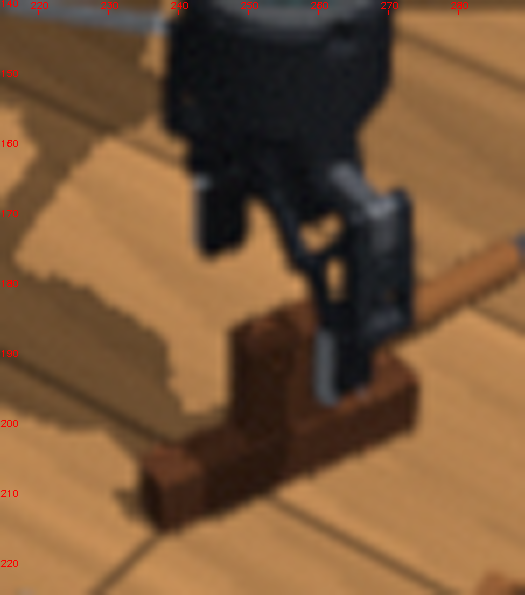

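View pics/top3.png

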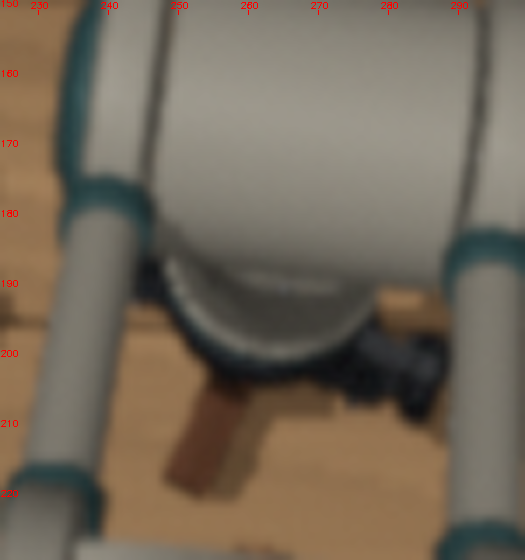

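```bash
python3 - <<'E'
from h import *
np.set_printoptions(precision=1,suppress=True)
S=load("scene3.npz")
a=np.radians(66.3);u=np.array([np.cos(a),np.sin(a),0]);x=np.array([np.sin(a),-np.cos(a),0])
p=np.array([.5212,.0118,0])
for z in (.04,.05,.06,.07,.08,.09): print(z,proj(S,[p+.043*u+[0,0,z],p-.043*u+[0,0,z],p+.055*u+[0,0,z]]).ravel())
E
```

```text
0.04 [262.9 204.7 247.  185.8 265.2 207.5]
0.05 [263.  202.1 247.  183.2 265.4 204.9]
0.06 [263.1 199.4 247.  180.5 265.5 202.2]
0.07 [263.3 196.7 247.1 177.8 265.7 199.5]
0.08 [263.4 193.9 247.1 175.1 265.8 196.7]
0.09 [263.5 191.1 247.1 172.3 266.  193.9]
```

Tips at scene (264,197) and (246,176) imply about z 0.075, while the TCP reads 0.038. Closing here is safe under either reading because the foot top is at 0.030, and it will show where the pads really land.

```bash
python3 -m jog '[255,0,0,0,0,0,0, 255,0,0,0,0,0,0, 255,0,0,0,0,0,0, 255,0,0,0,0,0,0, 255,0,0,0,0,0,0, 255,0,0,0,0,0,0]' 30; python3 - <<'E'
from h import *
from rig import *
d=get_image("scene"); np.savez("scene4.npz",**d); crop(d["color"],215,140,290,225,7,"pics/scene4.png")
s=get_state();print(s["position"],s["contact_force"],s["width"])
E
```

```text
clock: 3.72
position: [0.5217, 0.0119, 0.0382]
ee_rot: [0.692, -0.691, 0.148, -0.148]
contact_force: [0.4, 1.1, 2.4]
width: 0.0189
[0.52172995 0.01184523 0.03821956] [-1.01959809  0.61186986  2.4044029 ] 0.0190300337377364
```

View pics/scene4.png

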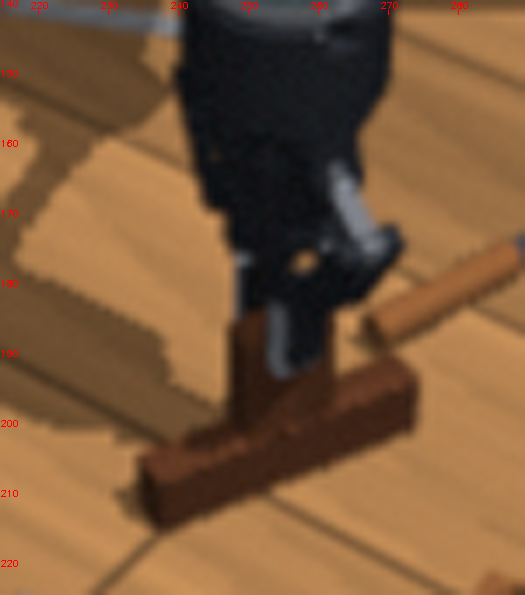

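The pads hold the grip, but only to about 58 mm height (tip row 193 on a face spanning rows 188–200). So the finger ends sit about 20 mm above the reported TCP. I reopen slightly, go 13 mm lower and regrip.

```bash
python3 -m jog '[130,0,0,0,0,0,0, 130,0,0,0,0,0,0, 130,0,0.7,0,0,0,0, 130,0,1.3,0,0,0,0, 130,0,1.3,0,0,0,0, 255,0,1.3,0,0,0,0, 255,0,1.3,0,0,0,0, 255,0,1.3,0,0,0,0, 255,0,1.3,0,0,0,0]' 60; python3 - <<'E'
from h import *
from rig import *
d=get_image("scene"); np.savez("scene5.npz",**d); crop(d["color"],215,140,290,225,7,"pics/scene5.png")
s=get_state();print(s["position"],s["contact_force"],s["width"])
E
```

```text
clock: 4.9
position: [0.5217, 0.0117, 0.0251]
ee_rot: [-0.691, 0.691, -0.148, 0.148]
contact_force: [-0.2, -0.3, -0.7]
width: 0.0187
[0.5216349  0.01175121 0.02508554] [-0.32154068  0.31916543 -0.44454434] 0.018884089965003438
```

View pics/scene5.png

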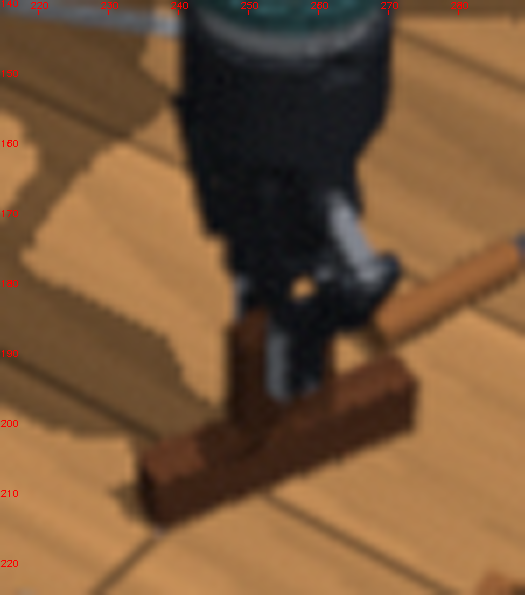

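```bash
python3 plan.py .5753 -.1813 .10 78
```

```text
clock 4.95 shift [ 12.8   -7.49 -15.42] turn [-0.   -1.52  0.  ] | j1-w -84
```

```bash
python3 -m jog '[255,0,-2,0,0,0,0, 255,0,-5,0,0,0,0, 255,1.5,-7.5,-2,0,-0.2,0, 255,4,-7.5,-5,0,-0.5,0, 255,6.5,-7.5,-8,0,-0.8,0, 255,9,-7.5,-11,0,-1.1,0, 255,11.5,-7.5,-13.8,0,-1.4,0, 255,12.8,-7.5,-15.4,0,-1.52,0, 255,12.8,-7.5,-15.4,0,-1.52,0, 255,12.8,-7.5,-15.4,0,-1.52,0]'; python3 - <<'E'
from h import *
from rig import *
d=get_image("scene"); np.savez("scene6.npz",**d); crop(d["color"],100,80,240,215,4.4,"pics/scene6.png")
d=get_image("top"); np.savez("top6.npz",**d); crop(d["color"],290,90,400,230,4.2,"pics/top6.png")
s=get_state();print(s["position"],s["contact_force"],s["width"])
E
```

```text
clock: 6.2
position: [0.5745, -0.1801, 0.0996]
ee_rot: [0.704, -0.703, 0.074, -0.073]
contact_force: [-0.5, 0.2, -2.5]
width: 0.0191
[ 0.57472399 -0.17986418  0.0998701 ] [ 0.77574347  0.5123704  -1.07371772] 0.01890260844379811
```

View pics/scene6.png

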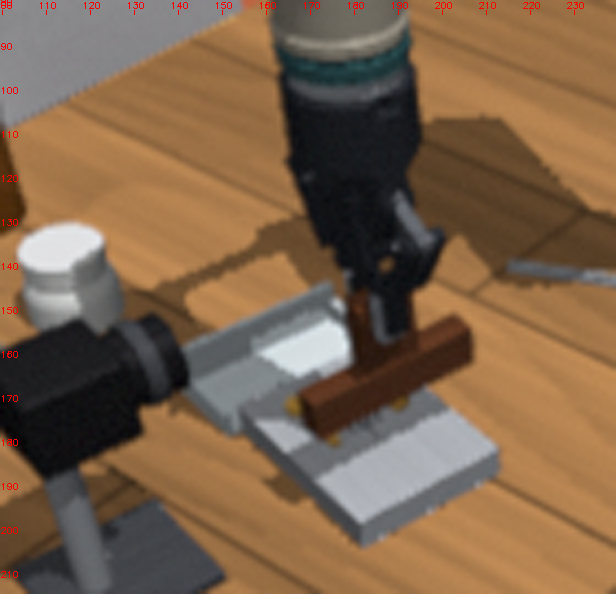

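View pics/top6.png

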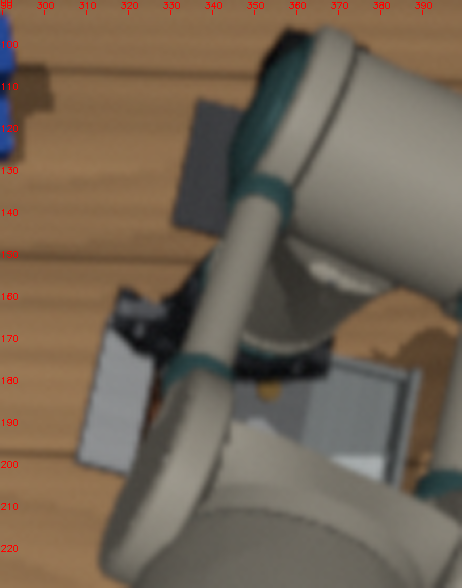

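```bash
python3 plan.py .5753 -.1813 .051 78; python3 -m jog '[255,0,2,0.1,0,-0.02,0, 255,0,4,0.1,0,-0.02,0, 255,0,4.6,0.1,0,-0.02,0, 255,0,4.85,0.1,0,-0.02,0, 255,0,4.85,0.1,0,-0.02,0]'; python3 - <<'E'
from h import *
from rig import *
d=get_image("scene"); np.savez("scene7.npz",**d); crop(d["color"],140,110,230,215,5.7,"pics/scene7.png")
s=get_state();print(s["position"],s["contact_force"],s["width"])
E
```

```text
clock 6.30 shift [ 0.09  4.89 -0.13] turn [-0.    0.01 -0.01] | j1-w -102
clock: 6.92
position: [0.5759, -0.1801, 0.0521]
ee_rot: [-0.703, 0.703, -0.072, 0.073]
contact_force: [-0.3, -0.8, -2.1]
width: 0.019
[ 0.57604112 -0.18025057  0.05224318] [-0.09729744  0.21830946 -2.60493584] 0.01869767668004507
```

View pics/scene7.png

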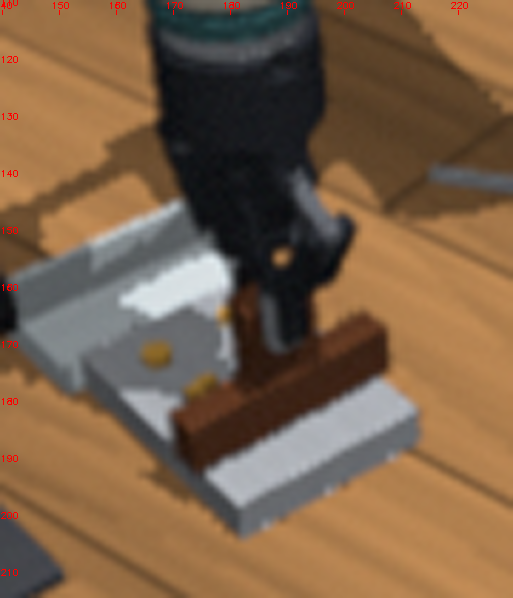

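```bash
python3 -m jog '[255,0,0.15,0,0,0,0, 255,0,0.2,0,0,0,0, 255,0,0.2,0,0,0,0]'; python3 plan.py .5513 -.2930 .0500 78; python3 plan.py .5513 -.2930 .0505 78
```

```text
clock: 7.35
position: [0.5755, -0.1802, 0.0496]
ee_rot: [-0.703, 0.703, -0.073, 0.073]
contact_force: [0.3, -0.0, -1.0]
width: 0.0191
clock 7.35 shift [ -0.06  -0.04 -11.53] turn [0.   0.02 0.  ] | j1-w -102
clock 7.35 shift [ -0.06  -0.09 -11.53] turn [0.   0.02 0.  ] | j1-w -102
```

```bash
python3 -m jog '[255,0,-0.03,-1,0,0,0, 255,0,-0.03,-2.2,0,0,0, 255,0,-0.03,-3.5,0,0,0, 255,0,-0.03,-4.8,0,0,0, 255,0,-0.03,-6.1,0,0,0, 255,0,-0.03,-7.4,0,0,0, 255,0,-0.03,-8.5,0,0,0, 255,0,-0.03,-9.5,0,0,0, 255,0,-0.03,-10.4,0,0,0, 255,0,-0.03,-11.2,0,0,0, 255,0,-0.03,-11.6,0,0,0, 255,0,-0.03,-11.6,0,0,0]'; python3 - <<'E'
from h import *
from rig import *
d=get_image("scene"); np.savez("scene8.npz",**d); crop(d["color"],130,110,220,215,5.7,"pics/scene8.png")
s=get_state();print(s["position"],s["contact_force"],s["width"])
E
```

```text
clock: 8.85
position: [0.5528, -0.2944, 0.0507]
ee_rot: [-0.703, 0.704, -0.072, 0.074]
contact_force: [1.8, 0.7, 4.7]
width: 0.0189
[ 0.55273047 -0.29407327  0.0506836 ] [2.11137339 1.12741163 4.20371143] 0.018768748527797027
```

View pics/scene8.png

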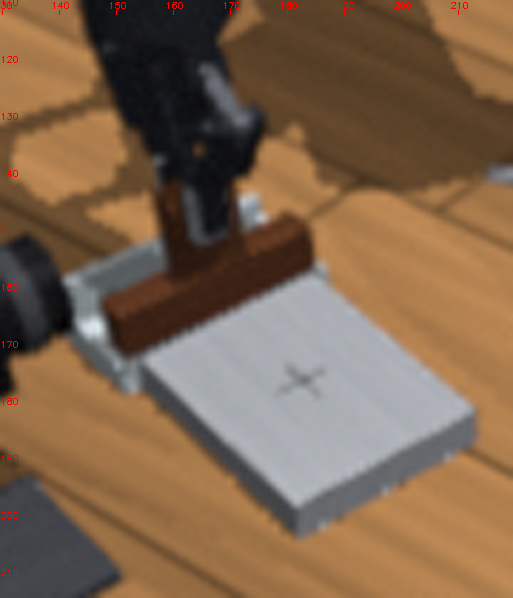

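```bash
python3 -m jog '[255,0,-1.5,0,0,0,0, 255,0,-4,0,0,0,0, 255,0,-7,0,0,0,0, 255,0,-7,2,0,0,0, 255,0,-7,7,0,0,0, 255,0,-7,12,0,0,0, 255,0,-7,12,0,0,0]'; python3 - <<'E'
from h import *
from rig import *
d=get_image("scene"); np.savez("scene9.npz",**d); crop(d["color"],120,110,220,215,5.7,"pics/scene9.png")
d=get_image("top"); np.savez("top9.npz",**d); crop(d["color"],300,130,400,230,5.5,"pics/top9.png")
s=get_state();print(s["position"],s["contact_force"],s["width"])
E
python3 plan.py .5217 .0117 .1 66.3
```

```text
clock: 9.78
position: [0.5749, -0.1706, 0.1182]
ee_rot: [0.705, -0.702, 0.073, -0.07]
contact_force: [0.2, -1.1, -1.9]
width: 0.0188
[ 0.57531358 -0.17453195  0.1186234 ] [ 0.62622985 -0.72646095 -1.80536012] 0.019036253318835232
clock 9.88 shift [-9.02  1.89 17.15] turn [ 0.    1.5  -0.02] | j1-w -90
```

View pics/scene9.png

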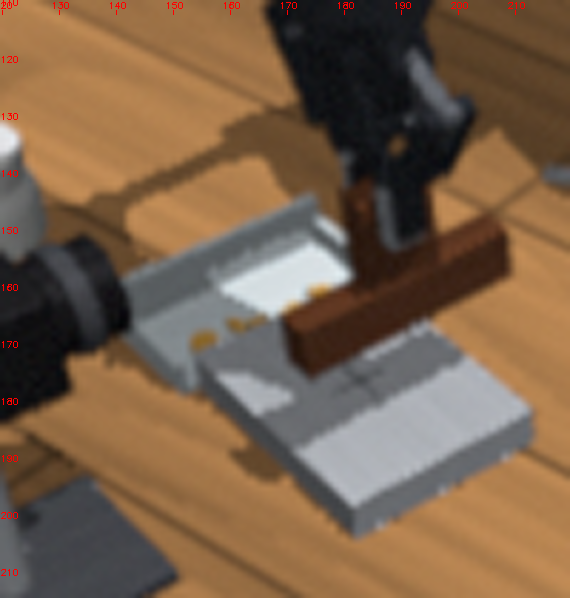

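View pics/top9.png

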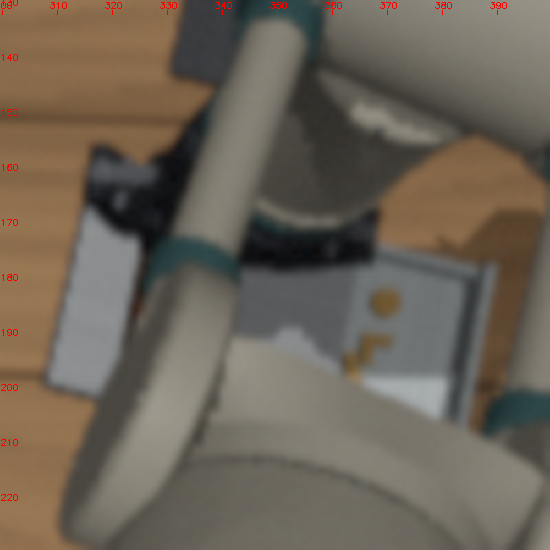

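```bash
python3 -m jog '[255,-1.5,0,3,0,0.3,0, 255,-4,0,7,0,0.7,0, 255,-6.5,0,12,0,1.1,0, 255,-9,0,17,0,1.5,0, 255,-9,0,17.1,0,1.5,0, 255,-9,0,17.1,0,1.5,0]'; python3 - <<'E'
from h import *
from rig import *
d=get_image("scene"); np.savez("scene10.npz",**d); crop(d["color"],130,130,220,210,6.5,"pics/scene10.png")
d=get_image("top"); np.savez("top10.npz",**d); crop(d["color"],300,130,400,230,5.5,"pics/top10.png")
s=get_state();print(s["position"],s["contact_force"],s["width"])
E
python3 plan.py .5217 .0117 .0265 66.3
```

```text
clock: 10.62
position: [0.5234, 0.0088, 0.1196]
ee_rot: [-0.692, 0.692, -0.146, 0.146]
contact_force: [0.8, -0.1, -1.9]
width: 0.0187
[0.52373176 0.00813179 0.11958673] [ 0.44318719  0.01709343 -2.13332508] 0.019164138127500938
clock 10.72 shift [-0.33  9.31  0.25] turn [ 0.   -0.02  0.  ] | j1-w -73
```

View pics/scene10.png

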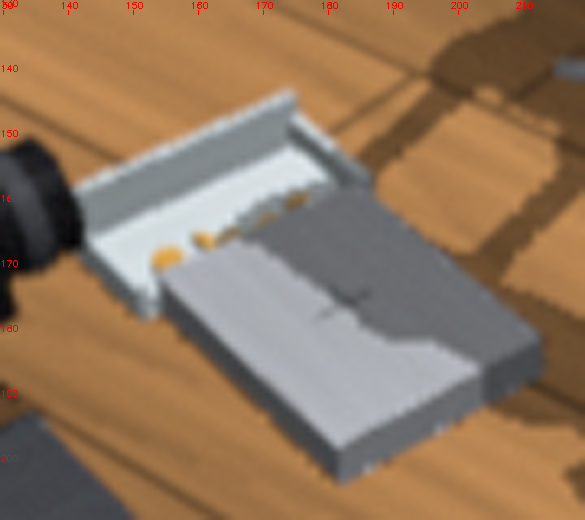

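View pics/top10.png

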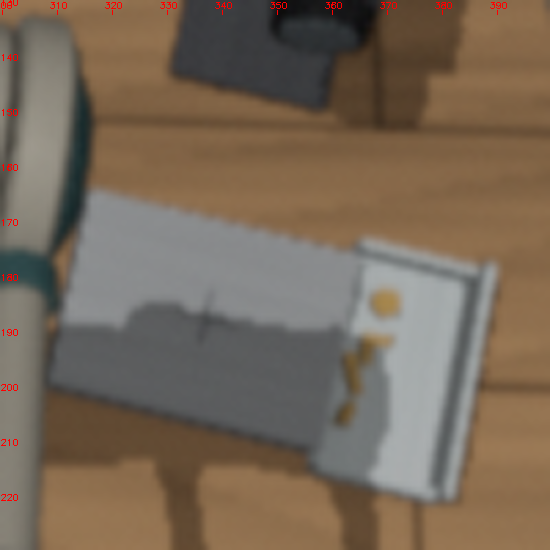

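The plate is clear. All four chips lie in the tray: disc (370,184), angle (367,192), strip (363,197) and square (362,204) in top. In the scene view they are partly hidden behind the plate edge, so they are below it. Next I stand the scraper back where it was.

```bash
python3 -m jog '[255,-0.3,3,0.3,0,0,0, 255,-0.3,6,0.3,0,0,0, 255,-0.3,8.3,0.3,0,0,0, 255,-0.3,9.2,0.3,0,0,0, 255,-0.3,9.45,0.3,0,0,0, 255,-0.3,9.45,0.3,0,0,0]'
```

```text
clock: 11.48
position: [0.5226, 0.013, 0.0259]
ee_rot: [0.692, -0.692, 0.146, -0.147]
contact_force: [0.2, -0.1, -1.9]
width: 0.0189
```

```bash
python3 -m jog '[255,0,0.1,0,0,0,0, 255,0,0.15,0,0,0,0, 255,0,0.15,0,0,0,0]'
```

```text
clock: 11.85
position: [0.5229, 0.0133, 0.0251]
ee_rot: [-0.692, 0.692, -0.145, 0.147]
contact_force: [0.2, -0.6, 5.6]
width: 0.0193
```

Contact reached. I release and rise.

```bash
python3 -m jog '[110,0,0,0,0,0,0, 110,0,0,0,0,0,0, 110,0,0,0,0,0,0, 110,0,-1,0,0,0,0, 110,0,-4,0,0,0,0, 110,0,-9,0,0,0,0, 110,0,-15,0,0,0,0, 110,0,-15,0,0,0,0]'; python3 - <<'E'
from h import *
from rig import *
d=get_image("scene"); np.savez("scene11.npz",**d); crop(d["color"],215,130,385,290,4.4,"pics/scene11.png")
d=get_image("top"); np.savez("top11.npz",**d); crop(d["color"],140,140,290,240,5.3,"pics/top11.png")
s=get_state();print(s["position"],s["contact_force"],s["width"])
E
```

```text
clock: 12.85
position: [0.5256, 0.0132, 0.1796]
ee_rot: [0.692, -0.691, 0.142, -0.15]
contact_force: [0.1, 0.0, -0.7]
width: 0.0484
[0.52181059 0.01354679 0.17470278] [-0.4781818   0.31638822 -0.14612035] 0.048631569179311884
```

View pics/scene11.png

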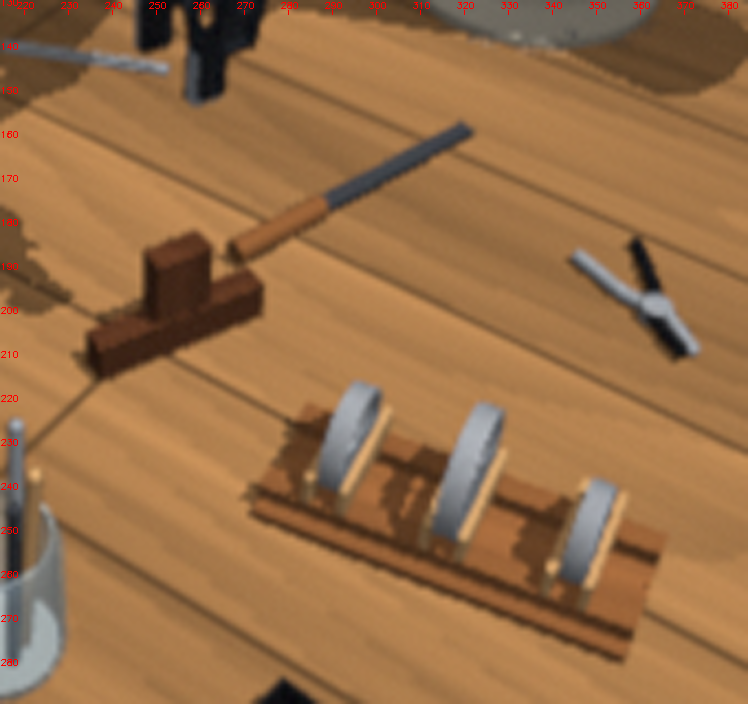

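View pics/top11.png

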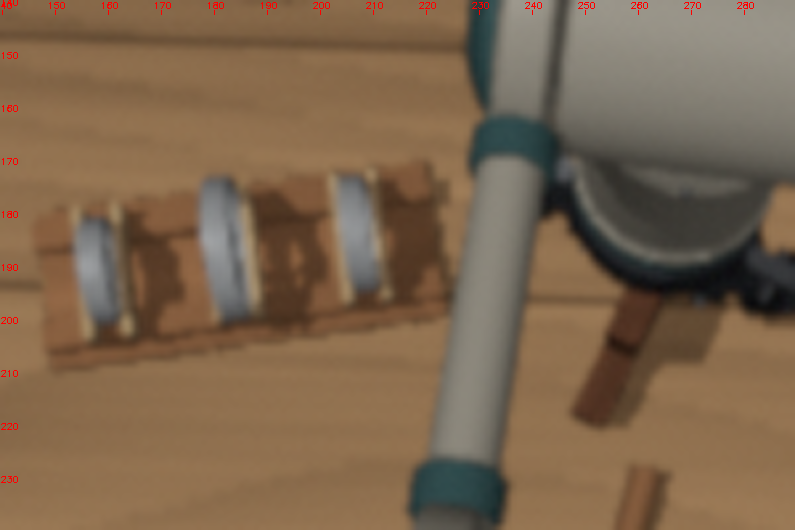

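```bash
python3 - <<'E'
from h import *
np.set_printoptions(precision=4,suppress=True)
T=load("top0.npz");S=load("scene0.npz")
t=lambda p:np.atleast_2d(p)/5.3+[139.5,159.5]
s=lambda p:np.atleast_2d(p)/5.2+[224.5,174.5]
# middle ring ends in top view at centre height
e=onz(T,t([[217,71],[236,215]]),.0555);print("L ends",e,e.mean(0),"len",np.linalg.norm(e[1]-e[0]),"dir",np.degrees(np.arctan2(*(e[0]-e[1])[[1,0]])))
e=onz(T,t([[94,111],[105,217]]),.043);print("left len",np.linalg.norm(e[1]-e[0]),e.mean(0))
e=onz(T,t([[350,67],[371,195]]),.047);print("right len",np.linalg.norm(e[1]-e[0]),e.mean(0))
# dividers z .042
d=onz(T,t([[77,105],[90,230],[116,100],[128,228]]),.042);dl=d.mean(0)
d2=onz(T,t([[334,68],[349,190],[374,64],[387,190]]),.042);dr=d2.mean(0)
print("slots",dl,dr,"dist",np.linalg.norm(dl-dr),"mid",(dl+dr)/2,"y heading",np.degrees(np.arctan2(*(dl-dr)[[1,0]])))
# scene: middle ring silhouette top & bottom extremes
e=onz(S,s([[525,243],[478,400]]),.0555);print("scene",e)
for z in (.042,): print("scene right divider mid ring", onz(S,s([[543,298],[493,410]]),z))
E
```

```text
L ends [[0.5891 0.2409 0.0555]
 [0.5109 0.2262 0.0555]] [0.55   0.2335 0.0555] len 0.07952236592306794 dir 10.59249122298104
left len 0.058789624905391774 [0.5388 0.3034 0.043 ]
right len 0.07176359150681781 [0.5601 0.1631 0.047 ]
slots [0.5381 0.3019 0.042 ] [0.5627 0.1635 0.042 ] dist 0.1405788209271747 mid [0.5504 0.2327 0.042 ] y heading 100.08899201619167
scene [[0.5046 0.2194 0.0555]
 [0.6021 0.2476 0.0555]]
scene right divider mid ring [[0.519  0.2391 0.042 ]
 [0.5927 0.2522 0.042 ]]
```

Middle ring measures 79.5 mm across, against 59 (left) and 72 (right, given 64), so the middle is the large one. Centre is (0.550, 0.233), and slot spacing is 140.6 mm against 140 given. Axis heading 100.3°. I go above it.

```bash
python3 plan.py .550 .233 .14 100.3
```

```text
clock 12.95 shift [-6.29  3.47 21.21] turn [ 0.   -4.26  0.01] | j1-w -106
```

```bash
python3 -m jog '[110,-1,0,3,0,-0.7,0, 110,-2.2,0.5,7.5,0,-1.5,0, 110,-3.8,1.5,13,0,-2.5,0, 110,-5.3,2.5,18,0,-3.5,0, 110,-6.2,3.4,20.8,0,-4.2,0, 110,-6.3,3.5,21.2,0,-4.26,0, 110,-6.3,3.5,21.2,0,-4.26,0]'; python3 plan.py .550 .233 .0800 100.3;python3 - <<'E'
from h import *
from rig import *
d=get_image("scene"); np.savez("scene12.npz",**d); crop(d["color"],265,140,365,280,4.2,"pics/scene12.png")
E
```

```text
clock: 13.82
position: [0.5488, 0.2321, 0.1375]
ee_rot: [-0.704, 0.705, 0.062, -0.064]
contact_force: [-0.4, 0.1, 0.3]
width: 0.0483
clock 13.82 shift [0.15 5.75 0.07] turn [ 0.01 -0.01 -0.02] | j1-w -84
```

View pics/scene12.png

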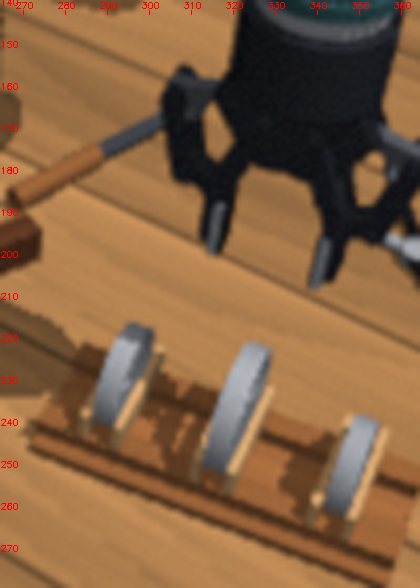

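```bash
python3 -m jog '[110,0.1,2.5,0.05,0,0,0, 110,0.1,5,0.05,0,0,0, 110,0.1,6.8,0.05,0,0,0, 110,0.1,7.2,0.05,0,0,0, 110,0.1,7.2,0.05,0,0,0]'; python3 - <<'E'
from h import *
from rig import *
s=get_state();print(s["position"],s["contact_force"])
d=get_image("scene"); np.savez("scene13.npz",**d); crop(d["color"],265,170,365,280,5.4,"pics/scene13.png")
d=get_image("top"); np.savez("top13.npz",**d); crop(d["color"],140,140,260,240,5.3,"pics/top13.png")
E
```

```text
clock: 14.5
position: [0.5509, 0.2328, 0.0673]
ee_rot: [-0.704, 0.704, 0.063, -0.063]
contact_force: [1.2, 0.6, 0.9]
width: 0.0487
[0.55093369 0.23277809 0.06726377] [1.16886023 0.59333885 0.85483123]
```

View pics/scene13.png

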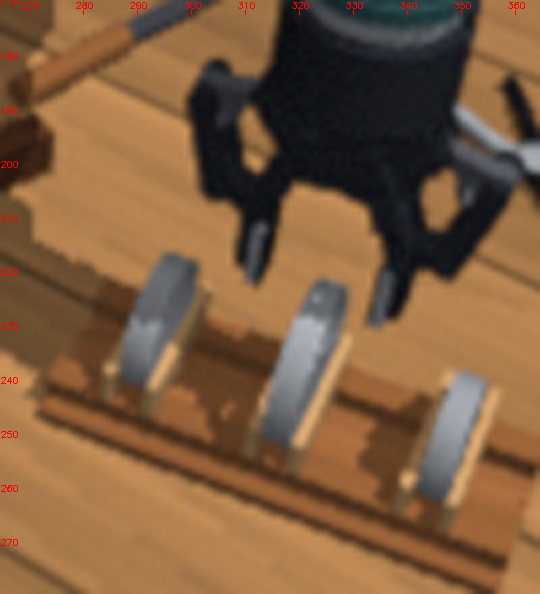

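View pics/top13.png

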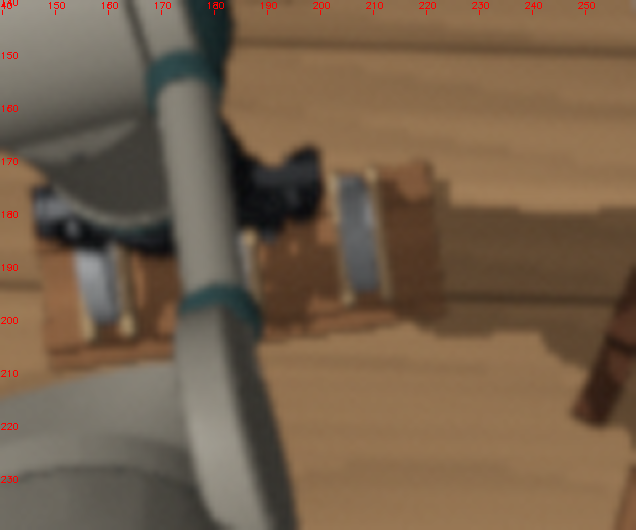

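```bash
python3 - <<'E'
from h import *
np.set_printoptions(precision=1,suppress=True)
S=load("scene13.npz")
a=np.radians(100.3);u=np.array([np.cos(a),np.sin(a),0])
p=np.array([.551,.2328,0])
for z in (.0945,.08,.09,.1,.11,.12): print(z,proj(S,[p+[0,0,z],p-.026*u+[0,0,z],p+.026*u+[0,0,z]]).ravel())
print("ring center/top/bottom +-x", proj(S,[[.55,.233,.0555],[.55,.233,.0945],[.55,.233,.0165]]+[np.array([.55,.233,.0555])+.039*np.array([np.sin(a)*k,-np.cos(a)*k,0]) for k in(1,-1)]).ravel())
E
```

```text
0.0945 [323.6 224.3 313.2 220.7 334.2 228. ]
0.08 [322.7 228.4 312.4 224.7 333.2 232.1]
0.09 [323.3 225.6 312.9 221.9 333.9 229.3]
0.1 [323.9 222.8 313.5 219.1 334.6 226.5]
0.11 [324.6 219.9 314.  216.2 335.3 223.6]
0.12 [325.2 217.  314.5 213.3 336.  220.7]
ring center/top/bottom +-x [321.6 234.8 323.9 224.1 319.4 244.9 316.4 246.2 326.5 224.1]
```

Tips sit level with the ring top (rows 221/229, z about 0.09). I lower 9 mm more and close.

```bash
python3 -m jog '[110,-0.05,0.5,0,0,0,0, 110,-0.05,0.9,0,0,0,0, 110,-0.05,0.9,0,0,0,0, 255,-0.05,0.9,0,0,0,0, 255,-0.05,0.9,0,0,0,0, 255,-0.05,0.9,0,0,0,0, 255,-0.05,0.9,0,0,0,0, 255,-0.05,0.9,0,0,0,0]' 40; python3 - <<'E'
from h import *
from rig import *
s=get_state();print(s["position"],s["contact_force"],s["width"])
d=get_image("scene"); np.savez("scene14.npz",**d); crop(d["color"],275,180,355,280,6,"pics/scene14.png")
E
```

```text
clock: 15.6
position: [0.5502, 0.2335, 0.0579]
ee_rot: [-0.704, 0.704, 0.063, -0.063]
contact_force: [-0.4, -0.2, 0.4]
width: 0.0123
[0.55022192 0.2335284  0.05792923] [-0.43588895 -0.16455461  0.44419033] 0.012324144321577994
```

View pics/scene14.png

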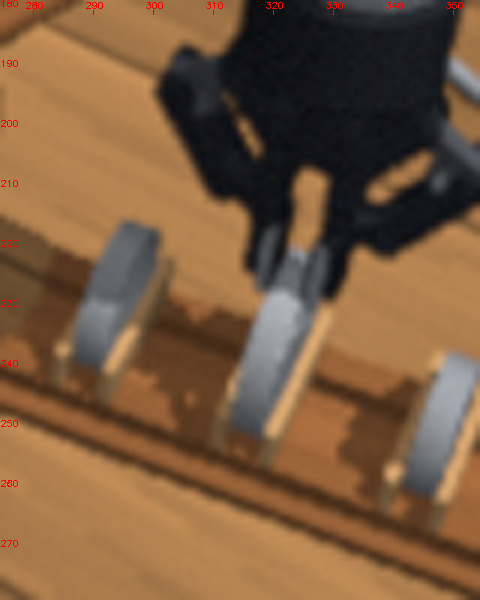

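```bash
python3 -m jog '[255,0,-0.8,0,0,0,0, 255,0,-2.5,0,0,0,0, 255,0,-5.5,0,0,0,0, 255,0,-9,0,0,0,0, 255,0,-12,0,0,0,0, 255,0,-12,0,0,0,0]' 60; python3 - <<'E'
from h import *
from rig import *
s=get_state();print(s["position"],s["contact_force"],s["width"])
d=get_image("scene"); np.savez("scene15.npz",**d); crop(d["color"],265,140,365,280,4.2,"pics/scene15.png")
E
python3 plan.py .568 -.2155 .1785 -12
```

```text
clock: 16.4
position: [0.5518, 0.234, 0.1807]
ee_rot: [0.705, -0.704, -0.065, 0.061]
contact_force: [0.4, 0.7, -0.8]
width: 0.0109
[0.55182359 0.23403751 0.18068098] [ 0.37856922  0.66692341 -0.75292374] 0.010938738611244453
clock 16.45 shift [ -6.28   0.   -44.5 ] turn [-2.000e-02  1.403e+01  1.000e-02] | j1-w 28
```

View pics/scene15.png

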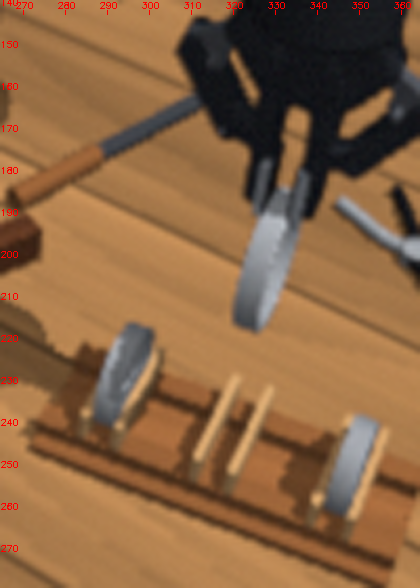

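Ring lifted, with both other bangles still in their slots. I carry it to the focus while turning it −112°.

```bash
python3 -m jog '[255,-0.3,0,-2,0,0.7,0, 255,-0.8,0,-5.5,0,1.9,0, 255,-1.3,0,-9.5,0,3.1,0, 255,-1.9,0,-13.5,0,4.3,0, 255,-2.5,0,-17.5,0,5.5,0, 255,-3,0,-21.5,0,6.7,0, 255,-3.6,0,-25.5,0,7.9,0, 255,-4.1,0,-29.5,0,9.1,0, 255,-4.7,0,-33.5,0,10.3,0, 255,-5.3,0,-37.5,0,11.5,0, 255,-5.8,0,-41.2,0,12.7,0, 255,-6.2,0,-43.8,0,13.6,0]'; python3 plan.py .568 -.2155 .1785 -12
```

```text
clock: 17.95
position: [0.5659, -0.2098, 0.1756]
ee_rot: [0.459, -0.46, 0.538, -0.536]
contact_force: [-0.1, -0.9, -1.0]
width: 0.0109
clock 17.95 shift [ 0.53 -0.29  0.29] turn [ 0.03  0.39 -0.01] | j1-w -15
```

```bash
python3 -m jog '[255,0.5,0,0.3,0,0.35,0, 255,0.5,1,0.3,0,0.35,0, 255,0.5,2.3,0.3,0,0.35,0, 255,0.5,2.3,0.3,0,0.35,0, 255,0.5,2.3,0.3,0,0.35,0]'; python3 plan.py .568 -.2155 .1524 -12; python3 - <<'E'
from h import *
from rig import *
s=get_state();print(s["position"],s["contact_force"],s["width"])
d=get_image("scene"); np.savez("scene16.npz",**d); crop(d["color"],120,90,220,210,5.5,"pics/scene16.png")
d=get_image("top"); np.savez("top16.npz",**d); crop(d["color"],300,90,400,230,4.2,"pics/top16.png")
F=np.array([.568,-.2155,.15]);a=np.radians(-12);x=np.array([np.cos(a),np.sin(a),0]);y=np.array([-np.sin(a),np.cos(a),0])
for n in("scene","top"):
    q=load(n+"16.npz"); print(n,proj(q,[F,F+.12*x,F+[0,0,.039],F-[0,0,.039],F+.039*y,F-.039*y]).round(1).tolist())
E
```

```text
clock: 18.58
position: [0.5693, -0.2134, 0.1546]
ee_rot: [0.448, -0.448, 0.547, -0.547]
contact_force: [0.5, -0.3, -0.5]
width: 0.0112
clock 18.57 shift [ 0.23  0.22 -0.09] turn [ 0.    0.09 -0.  ] | j1-w -15
[ 0.56930182 -0.21342488  0.15456818] [ 0.48583101 -0.26602081 -0.51666591] 0.011212891363602635
scene [[177.8, 140.7], [138.5, 158.6], [176.1, 128.6], [179.5, 152.1], [186.1, 147.2], [169.9, 134.4]]
top [[348.5, 177.6], [356.8, 135.0], [352.8, 174.4], [344.5, 180.6], [333.9, 174.2], [363.0, 181.0]]
```

View pics/scene16.png

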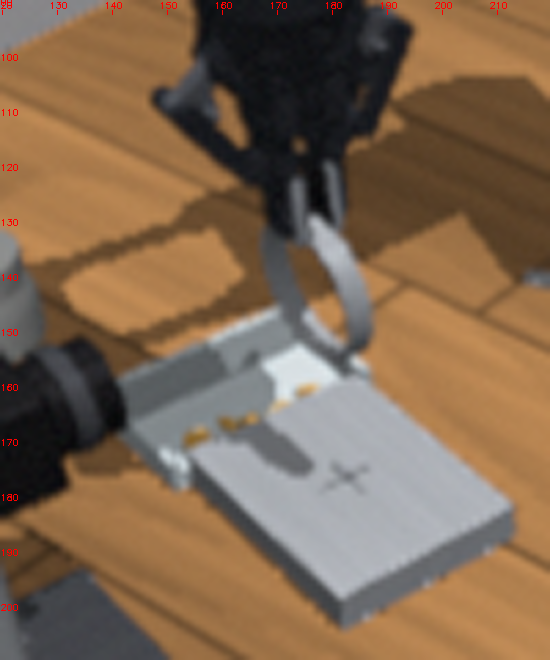

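View pics/top16.png

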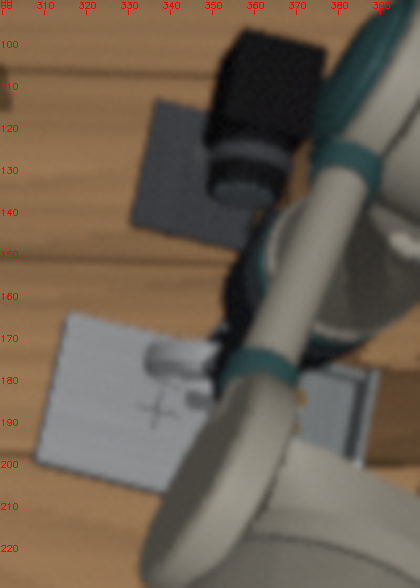

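The ring hangs in front of the lens with its edges at scene (167,137) and (187.5,147), bottom near row 156. Now I refine the plate, cross and lens positions and the ring's own centre before the last nudge.

```bash
cat > edge.py <<'E'
from h import *
def edgeline(g,p,q,half=4,n=40):
    p,q=np.array(p,float),np.array(q,float);d=(q-p)/np.linalg.norm(q-p);nn=np.array([-d[1],d[0]]);P=[]
    for f in np.linspace(.12,.88,n):
        c=p+f*(q-p);t=np.linspace(-half,half,81);pt=c+t[:,None]*nn
        v=cv2.remap(g,pt[:,0].astype(np.float32)[None],pt[:,1].astype(np.float32)[None],cv2.INTER_LINEAR)[0]
        v=np.convolve(np.pad(v,6,mode='edge'),np.ones(13)/13,'valid');gr=np.abs(np.gradient(v)); P.append(c+t[gr.argmax()]*nn)
    vx,vy,x,y=cv2.fitLine(np.array(P,np.float32),cv2.DIST_HUBER,0,.01,.01).ravel();return np.array([x,y]),np.array([vx,vy])
def inter(a,b):
    k=np.linalg.solve(np.c_[a[1],-b[1]],b[0]-a[0]);return a[0]+k[0]*a[1]
def quad(g,C):
    L=[edgeline(g,C[i],C[(i+1)%4]) for i in range(4)];return np.array([inter(L[i-1],L[i]) for i in range(4)])
E
python3 - <<'E'
from edge import *
np.set_printoptions(precision=4,suppress=True)
for n,C in (("top0",[[315.7,163.8],[308.1,199.7],[358.5,211.6],[365.2,175.2]]),("scene9",[[181.2,198.7],[212.8,181.7],[184.5,158.3],[154,172.5]]),("scene0",[[181.2,198.7],[212.8,181.7],[184.5,158.3],[154,172.5]])):
    if n=="scene9": continue
    d=load(n+".npz");g=cv2.cvtColor(d["color"],cv2.COLOR_BGR2GRAY).astype(np.float32)
    q=quad(g,C);w=onz(d,q,.024);print(n,q.round(1).tolist());print(w[:,:2].tolist(),"centre",w.mean(0),"len",[np.linalg.norm(w[i]-w[(i+1)%4]).round(4) for i in range(4)])
    a=w[0]+w[3]-w[1]-w[2];b=w[0]+w[1]-w[2]-w[3];print("yaw x",np.degrees(np.arctan2(a[1],a[0])),"yaw y",np.degrees(np.arctan2(b[1],b[0]))-90)
    # cross: dark centroid in small window
    cx,cy=((337,186.6) if n=="top0" else (182.8,176.2)); x0,y0=int(cx)-5,int(cy)-5;win=g[y0:y0+11,x0:x0+11];m=np.clip(np.median(win)-8-win,0,None);yy,xx=np.mgrid[y0:y0+11,x0:x0+11]
    c=[(m*xx).sum()/m.sum(),(m*yy).sum()/m.sum()];print("cross",np.round(c,1),onz(d,c,.024))
E
```

```text
top0 [[316.29998779296875, 163.8000030517578], [308.5, 198.89999389648438], [359.5, 211.5], [366.3999938964844, 176.3000030517578]]
[[0.6350786786380819, -0.1555123619761528], [0.5284691853526942, -0.1317319810326321], [0.4953849235202702, -0.2812274675771129], [0.6011163064582189, -0.3049751513676711]] centre [ 0.565  -0.2184  0.024 ] len [np.float64(0.1092), np.float64(0.1531), np.float64(0.1084), np.float64(0.1533)]
yaw x -12.616511893435867 yaw y -12.640431998976283
cross [337.4 186.4] [[ 0.5681 -0.2176  0.024 ]]
scene0 [[181.10000610351562, 198.39999389648438], [213.39999389648438, 181.5], [184.1999969482422, 157.10000610351562], [153.1999969482422, 172.0]]
[[0.6410913176517445, -0.15250169459957574], [0.533841872085709, -0.12689567853932282], [0.5014886518753411, -0.27338518275258494], [0.6090871138590023, -0.2971019074398794]] centre [ 0.5714 -0.2125  0.024 ] len [np.float64(0.1103), np.float64(0.15), np.float64(0.1102), np.float64(0.1481)]
yaw x -12.929389965258139 yaw y -12.467048906462523
cross [182.1 175.6] [[ 0.5694 -0.2174  0.024 ]]
```

```bash
python3 - <<'E'
from h import *
np.set_printoptions(precision=1,suppress=True)
d=load("scene16.npz"); crop(d["color"],155,115,200,165,13,"pics/s16z.png")
def rim(c,yaw):
    a=np.radians(yaw);x=np.array([np.cos(a),np.sin(a),0]);y=np.array([-np.sin(a),np.cos(a),0]);t=np.linspace(0,2*np.pi,361)[:,None]
    return {(r,s):proj(d,c+s*.007*x+r*(np.cos(t)*y+np.sin(t)*[0,0,1])) for r in(.039,.035) for s in(-1,1)}
for nm,c,yaw in (("TCP-based",np.array([.5693,-.2134,.1522]),-11.3),("goal",np.array([.568,-.217,.15]),-12.6)):
    print(nm)
    for k,v in rim(c,yaw).items(): print(k,"L",v[v[:,0].argmin()],"R",v[v[:,0].argmax()],"B",v[v[:,1].argmax()],"T",v[v[:,1].argmin()])
E
```

```text
TCP-based
(0.039, -1) L [171.8 130.8] R [188.7 147.9] B [185.6 152.7] T [174.8 126. ]
(0.039, 1) L [167.5 132.6] R [184.3 150. ] B [181.4 154.7] T [170.4 127.9]
(0.035, -1) L [172.6 131.7] R [187.8 147. ] B [185.  151.3] T [175.4 127.4]
(0.035, 1) L [168.3 133.5] R [183.5 149.2] B [180.8 153.4] T [171.  129.3]
goal
(0.039, -1) L [171.6 130.7] R [187.8 148. ] B [184.9 152.7] T [174.5 126. ]
(0.039, 1) L [167.2 132.4] R [183.5 150.2] B [180.8 154.7] T [170.  127.9]
(0.035, -1) L [172.4 131.6] R [187.  147.1] B [184.4 151.3] T [175.  127.4]
(0.035, 1) L [168.  133.3] R [182.6 149.3] B [180.1 153.3] T [170.5 129.3]
```

View pics/s16z.png

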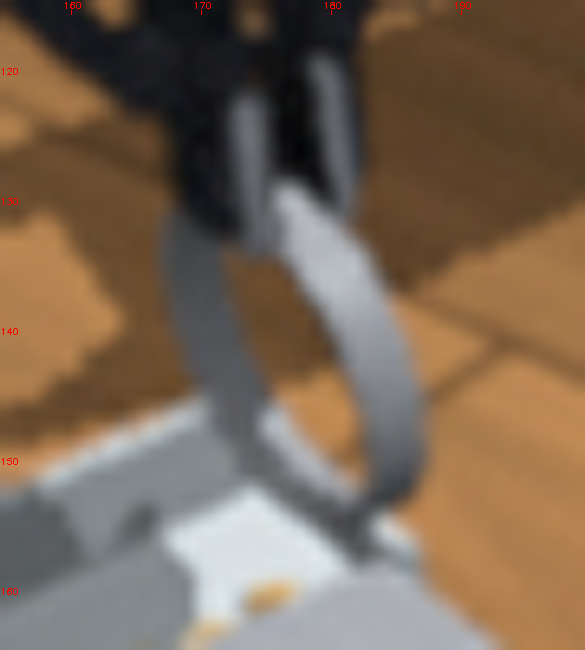

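```bash
python3 - <<'E'
from h import *
np.set_printoptions(precision=1,suppress=True)
d=load("top16.npz"); crop(d["color"],325,160,360,200,15,"pics/t16z.png")
def rim(c,yaw):
    a=np.radians(yaw);x=np.array([np.cos(a),np.sin(a),0]);y=np.array([-np.sin(a),np.cos(a),0]);t=np.linspace(0,2*np.pi,361)[:,None]
    return {(r,s):proj(d,c+s*.007*x+r*(np.cos(t)*y+np.sin(t)*[0,0,1])) for r in(.039,.035) for s in(-1,1)}
for nm,c,yaw in (("TCP-based",np.array([.5693,-.2134,.1522]),-11.3),):
    print(nm)
    for k,v in rim(c,yaw).items(): print(k,"L",v[v[:,0].argmin()],"R",v[v[:,0].argmax()],"B",v[v[:,1].argmax()],"T",v[v[:,1].argmin()])
E
```

```text
TCP-based
(0.039, -1) L [332.4 177. ] R [362.8 181.7] B [355.6 183.8] T [339.8 174.9]
(0.039, 1) L [333.4 172. ] R [363.7 176.5] B [356.  178.8] T [341.  169.7]
(0.035, -1) L [333.9 177.3] R [361.2 181.5] B [354.8 183.4] T [340.4 175.4]
(0.035, 1) L [334.9 172.3] R [362.1 176.3] B [355.3 178.4] T [341.7 170.2]
```

View pics/t16z.png

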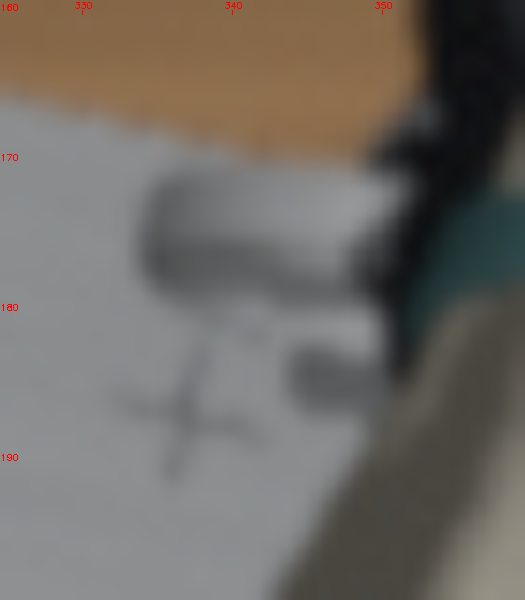

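```bash
python3 - <<'E'
from h import *
np.set_printoptions(precision=4,suppress=True)
T=load("top16.npz");S=load("scene16.npz")
c=np.array([.5693,-.2134,.1522])
r=tri(T,proj(T,c)+[1.1,.3],S,proj(S,c)+[-.7,2.7])
print("ring",r)
k=tri(T,[[337.1,186.5]],S,[[182.5,175.9]]);print("cross",k)
q=tri(T,np.array([[316.3,163.8],[308.5,198.9],[359.5,211.5],[366.4,176.3]]),S,np.array([[181.1,198.4],[213.4,181.5],[184.2,157.1],[153.2,172.0]]));print(q,q.mean(0))
print("ring-cross",r[0,:3]-k[0,:3],"ring-quad",r[0,:3]-q.mean(0)[:3])
E
```

```text
ring [[ 0.5702 -0.2183  0.142   0.0021]]
cross [[ 0.5683 -0.2171  0.0222  0.    ]]
[[ 0.637  -0.1569  0.0182  0.0009]
 [ 0.5292 -0.1322  0.0181  0.0012]
 [ 0.4954 -0.2822  0.0166  0.003 ]
 [ 0.6027 -0.3071  0.0149  0.0018]] [ 0.5661 -0.2196  0.0169  0.0017]
ring-cross [ 0.0019 -0.0011  0.1197] ring-quad [0.0041 0.0013 0.125 ]
```

```bash
python3 - <<'E'
from h import *
np.set_printoptions(precision=1,suppress=True)
def rim(d,c,w):
    a=np.radians(w);x=np.array([np.cos(a),np.sin(a),0]);y=np.array([-np.sin(a),np.cos(a),0]);t=np.linspace(0,2*np.pi,361)[:,None]
    for s in(-1,1):
        v=proj(d,c+s*.007*x+.039*(np.cos(t)*y+np.sin(t)*[0,0,1])); print(s,"L",v[v[:,0].argmin()],"R",v[v[:,0].argmax()],"B",v[v[:,1].argmax()],"T",v[v[:,1].argmin()])
d=load("scene13.npz");print("rack");rim(d,np.array([.5502,.2335,.0555]),100.3);crop(d["color"],305,210,340,260,12,"pics/r13.png")
d=load("scene15.npz");print("lifted");rim(d,np.array([.5518,.234,.1783]),100.3);crop(d["color"],310,175,345,225,12,"pics/r15.png")
E
python3 -c "
import cv2,numpy as np
a=cv2.imread('pics/r13.png');b=cv2.imread('pics/r15.png');cv2.imwrite('pics/r.png',np.hstack([a[:600],b[:600]])[:600,:800])"
```

```text
rack
-1 L [313.4 248.2] R [324.4 219.8] B [313.7 249.1] T [324.1 218.8]
1 L [318.9 250.4] R [329.9 221.5] B [319.2 251.2] T [329.6 220.7]
lifted
-1 L [320.2 213.7] R [332.2 183. ] B [320.7 215.1] T [331.7 181.7]
1 L [326.4 216.2] R [338.2 184.6] B [326.7 217.2] T [337.9 183.6]
```

View pics/r.png

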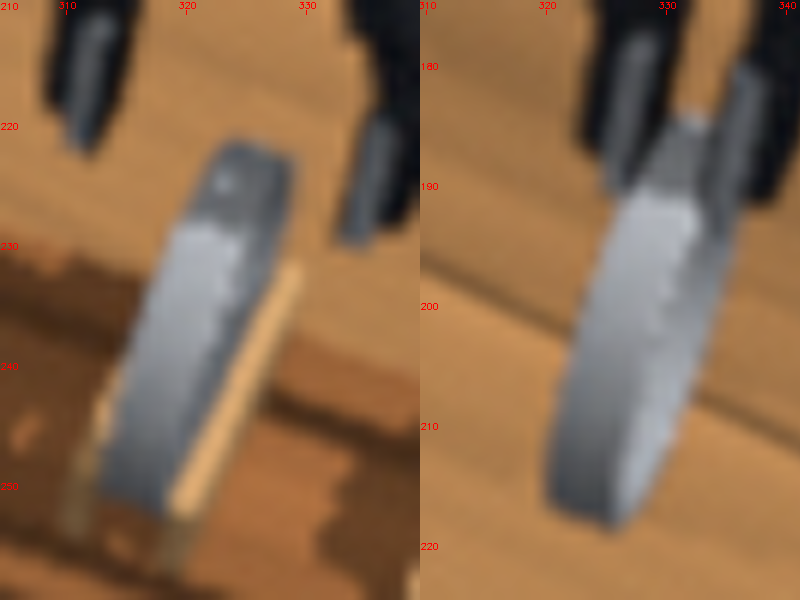

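Findings:
- In the rack and just after lifting, the scene camera reads about 1.7 rows low everywhere. Allowing for that, the ring did not slip on the lift.
- At the focus it sits about 3 mm to −y of the TCP and a few mm lower.
- The refined plate gives focus near (0.567, −0.217, 0.150), heading −12.6°.

I correct and re-measure.

```bash
python3 - <<'E'
from h import *
T=load("top0.npz");L=onz(T,[357.8,134.7],.15)[0];a=np.radians(-12.6);print("lens",L,"focus from lens",L-.12*np.array([np.cos(a),np.sin(a),0]))
E
python3 plan.py .567 -.2144 .1570 -12.5
```

```text
lens [ 0.68626787 -0.24328099  0.15      ] focus from lens [ 0.56915786 -0.2171038   0.15      ]
clock 18.68 shift [ 0.12 -0.18 -0.25] turn [-0.01  0.15  0.  ] | j1-w -15
```

```bash
python3 -m jog '[255,0.1,-0.2,-0.15,0,0.15,0, 255,0.1,-0.2,-0.15,0,0.15,0, 255,0.1,-0.2,-0.15,0,0.15,0, 255,0.1,-0.2,-0.15,0,0.15,0]'; python3 - <<'E'
from h import *
from rig import *
np.set_printoptions(precision=4,suppress=True)
s=get_state();print(s["position"],s["contact_force"],s["width"],s["clock"])
from scipy.spatial.transform import Rotation as Ro
R=Ro.from_quat(s["ee_rot"][[1,2,3,0]]).as_matrix();print("w",np.degrees(np.arctan2(R[1,2],R[0,2])),"tilt",R[:,1],R[:,2])
d=get_image("scene"); np.savez("scene17.npz",**d); crop(d["color"],155,115,200,165,12,"pics/s17.png")
d2=get_image("top"); np.savez("top17.npz",**d2); crop(d2["color"],325,160,360,200,15,"pics/t17.png")
F=np.array([.568,-.2172,.15]);a=np.radians(-12.6);x=np.array([np.cos(a),np.sin(a),0]);y=np.array([-np.sin(a),np.cos(a),0]);t=np.linspace(0,2*np.pi,361)[:,None]
for nm,q in(("scene",d),("top",d2)):
    for sg in(-1,1):
        v=proj(q,F+sg*.007*x+.039*(np.cos(t)*y+np.sin(t)*[0,0,1])).round(1); print(nm,sg,"L",v[v[:,0].argmin()],"R",v[v[:,0].argmax()],"B",v[v[:,1].argmax()],"T",v[v[:,1].argmin()])
E
```

```text
clock: 19.18
position: [0.5677, -0.2147, 0.1569]
ee_rot: [-0.442, 0.442, -0.552, 0.552]
contact_force: [-0.2, -0.7, -0.9]
width: 0.0111
[ 0.5677 -0.2147  0.1569] [-0.198  -0.6963 -0.894 ] 0.011071070966665436 19.175
w -12.542352975629802 tilt [ 0.0002 -0.0001 -1.    ] [ 0.9761 -0.2172  0.0002]
scene -1 L [171.5 130.2] R [187.8 148.8] B [184.2 152.6] T [174.5 125.9]
scene 1 L [167.2 131.2] R [183.4 151.3] B [180.  154.6] T [170.3 127.8]
top -1 L [333.6 177.5] R [363.9 182.4] B [359.3 184.7] T [338.4 175.4]
top 1 L [334.7 172.7] R [364.9 177.2] B [358.7 179.8] T [339.9 170.2]
```

View pics/s17.png

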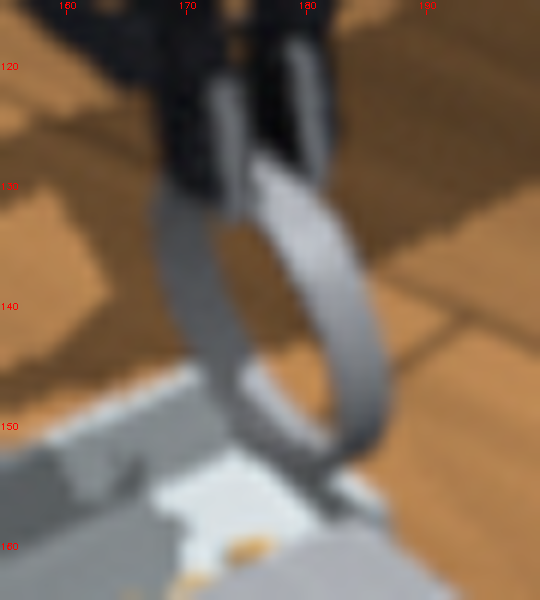

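View pics/t17.png

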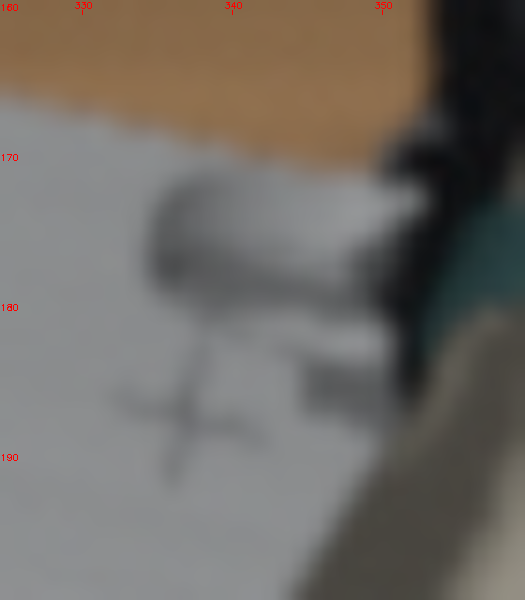

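```bash
python3 - <<'E'
from h import *
np.set_printoptions(precision=1,suppress=True)
S=load("scene17.npz");T=load("top17.npz")
a=np.radians(-12.6);R=np.array([[np.cos(a),-np.sin(a)],[np.sin(a),np.cos(a)]])
X=np.array([np.r_[np.array([.568,-.2172])+R@p,.024] for p in ([0,0],[.055,.075],[-.055,.075],[-.055,-.075],[.055,-.075])])
print("scene res",np.array([[182.5,175.9],[181.1,198.4],[213.4,181.5],[184.2,157.1],[153.2,172.0]])-proj(S,X))
print("top res",np.array([[337.1,186.5],[316.3,163.8],[308.5,198.9],[359.5,211.5],[366.4,176.3]])-proj(T,X))
from edge import *
for n,C in (("scene11",[[181.1,198.4],[213.4,181.5],[184.2,157.1],[153.2,172.0]]),):
    crop(load(n+".npz")["color"],145,150,220,205,10,"pics/s11p.png")
crop(S["color"],85,125,160,180,10,"pics/lens17.png")
E
```

```text
scene res [[0.  0.5]
 [0.1 1.1]
 [0.6 1.3]
 [0.4 1.1]
 [0.3 1.4]]
top res [[-0.2  0. ]
 [-0.2  0.9]
 [-0.1  0.7]
 [ 1.   0.9]
 [ 0.9  1.4]]
```

View pics/s11p.png

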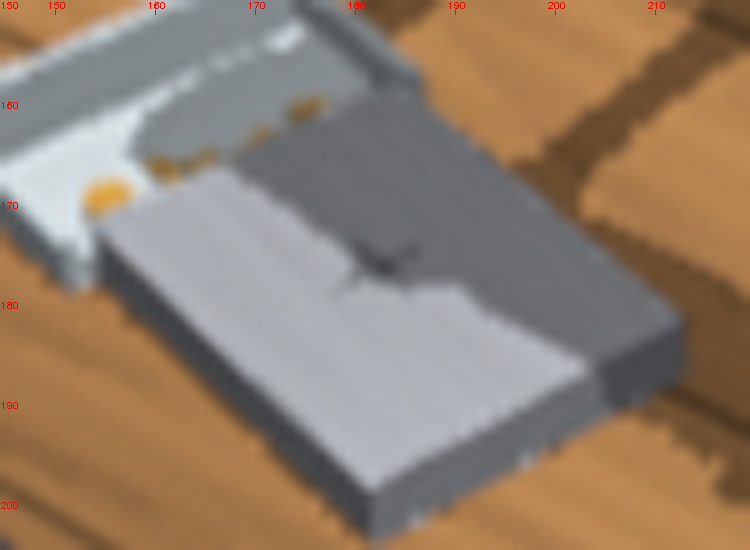

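View pics/lens17.png

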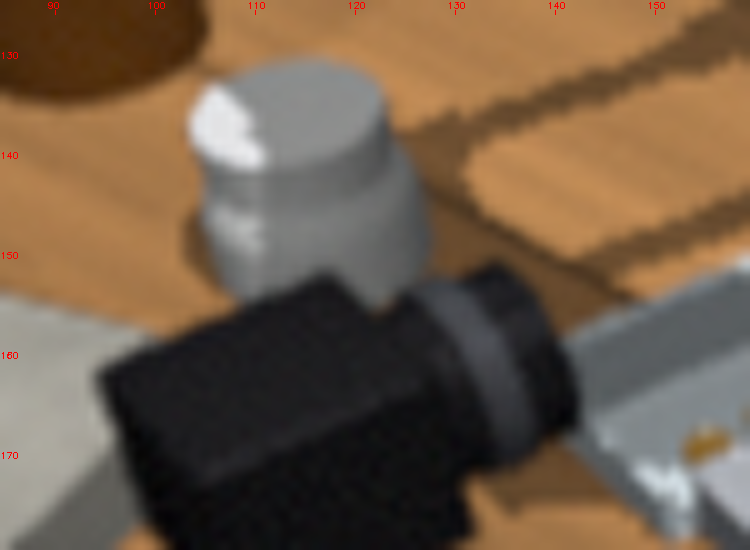

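With the scene bias removed, the ring's outline matches the goal in x and y. The height estimates (0.150 to 0.1545) average about 3 mm high, so I lower 3 mm and take a last check of everything.

```bash
python3 -m jog '[255,0,0.3,0,0,0,0, 255,0,0.3,0,0,0,0, 255,0,0.3,0,0,0,0, 255,0,0.3,0,0,0,0]'; python3 - <<'E'
from h import *
from rig import *
s=get_state();print(s["position"],s["contact_force"],s["width"],s["clock"],np.abs(s["qd"]).max())
d=get_image("scene"); np.savez("scene18.npz",**d); cv2.imwrite("pics/s18.png",cv2.resize(d["color"],(800,600),interpolation=cv2.INTER_CUBIC))
crop(d["color"],95,100,215,205,6.5,"pics/s18z.png")
E
```

```text
clock: 19.77
position: [0.5677, -0.2146, 0.1538]
ee_rot: [-0.442, 0.442, -0.552, 0.552]
contact_force: [0.1, 0.6, 0.2]
width: 0.0111
[ 0.56772917 -0.2146467   0.15384643] [0.11608746 0.60804226 0.1757846 ] 0.011090417646064443 19.775 0.0021645750063679654
```

View pics/s18.png

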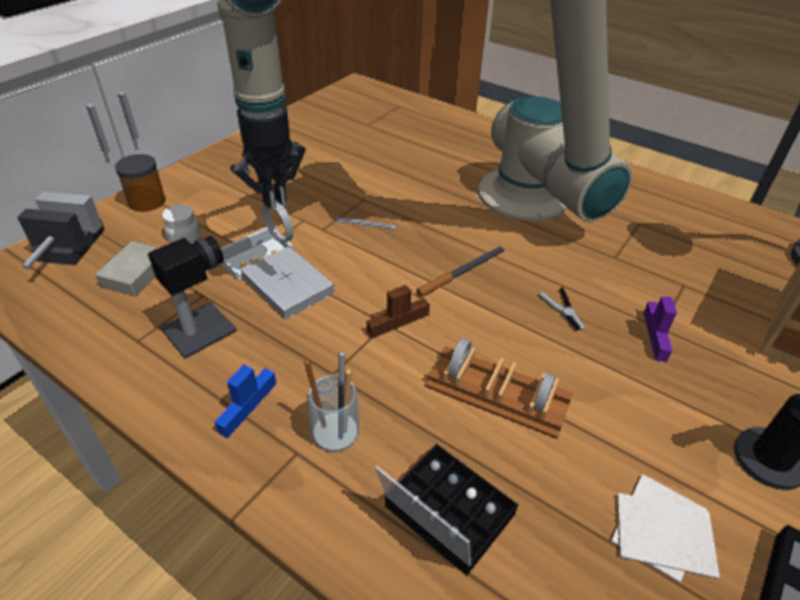

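View pics/s18z.png

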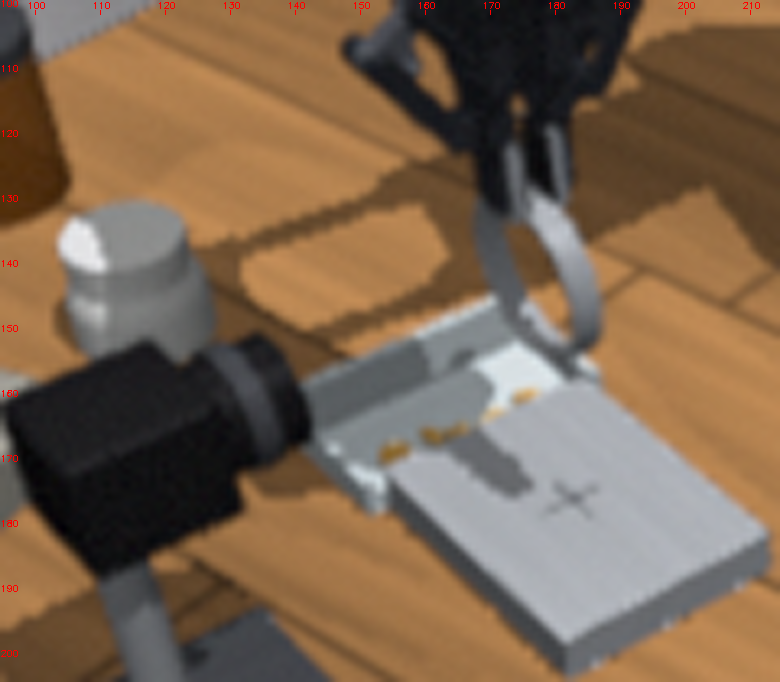

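The last picture shows:
- the ring in front of the lens;
- the plate clear, with the chips in the tray;
- the scraper standing at (398,312), and two bangles still in the rack.

The arm is at rest, so I hand in.

```bash
python3 - <<'E'
from rig import *
print(sign_off()); print(get_state()["clock"])
E
```

```text
the job is handed in; nothing more can be done
None
the job is handed in; nothing more can be done
```

I did the job in the order asked and handed it in at about 19.8 s of the 67 s. I swept the four offcuts into the tray with the dark wooden scraper and stood the scraper back in its old place. I then took the large bangle (middle slot, measured 79.5 mm) to the focus and am holding it there.

**Last checks that passed:**
- The plate is clear and all four chips lie in the tray.
- The scraper is upright, and the other two bangles are still in the rack.
- The ring outline matches the focus within about 2 mm sideways and along the lens axis, with its heading within about 1° of the camera's.
- The arm was at rest, and the forces I read stayed at a few newtons.

**Checks that disagreed or were not made:**
- **Finger ends:** they sat about 20 mm above the reported TCP, so I set grasp heights from the pictures.
- **Cameras:** the scene view read 1 to 1.7 rows lower than the top view.
- **Bangle height:** estimates ran from about 147 to 151.5 mm, against the 150 mm wanted, so height is the least certain figure.
- **Jaw reading:** it showed 11 mm on the 14 mm wide bangle, though the ring stayed steady in the grip.
- **Finger ring:** I did not check it again in the last pictures, but no move went near it.

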